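# Fetch the tins from the back of the wire shelf with a reacher

### The job

Some small food tins have been pushed to the back under the low wire shelf, too far in for the gripper. Lift the reacher off its two hooks and, holding it by its grip, squeeze the trigger to take each tin between the jaws, bring them all out and set them down gently, upright, in the wooden tray; handle the tins with the reacher only, not with the gripper itself. When every tin stands in the tray, hang the reacher back in both hooks as you found it, and leave the things on top of the shelf where they are.

Things in the scene. Friction and masses are not known exactly. Their poses are not given: they have to be found in the camera images.
- reacher: Reacher, 335 mm long, 0.28 kg. Origin: underside of its straight aluminium bar (20 wide, 12 high, from x=-85 to x=150 mm), below the grip's middle. x: along the bar to the jaws, z: up. A white housing reaches from x=-45 to 51, up to z=29; the white jaw head from x=117 to 157, 50 wide, up to z=16. Balance point near x=50.
- grip (a point): Middle of the reacher's grip, 68 mm above the bar's underside, between the fixed black handle (rear face at x=-32 mm of the reacher) and the blue trigger (front face at x=+30): 62 mm over both, 38 when fully squeezed. Both are upright plates 30 mm wide (along y), free from z=42 to z=96 of the reacher, to be taken from above by fingers that close along the reacher's x.
- trigger (a joint): How far the trigger is squeezed toward the handle, m: 0 (spring out, jaws open) to 0.024 (jaws shut). The spring pushes with 8 N at 0 and 14 N at 0.024, so the reacher hangs firmly in fingers set 2 to 5 mm narrower than 62 mm, with the jaws still open. Squeezing harder with 40 to 60 N closes the jaws with about 9 to 15 N.
- jaws (a point): Point midway between the two jaw pads when open: 220 mm ahead of the grip along the reacher's x and 41 mm below the bar's underside. The pads' inner faces stand 112 mm apart at trigger 0 (140 mm over the outsides), 99 at 0.004, 61 at 0.015, 29 at 0.024, and come 11 mm farther forward as they close.
- jaw_left: Left jaw (+y): steel arm with black, blue-backed rubber pad 44 long, 42 mm high, its lower edge 62 mm below the bar's underside. Origin at its pivot, 137 mm ahead of the grip. Swings about the vertical when the trigger is squeezed.
- jaw_right: Right jaw (-y), mirror image of the left one; both move together.
- tin_a: A tin of food: upright cylinder 76 mm across, 58 mm tall, about 0.25 kg, with a green and white label; stands under the wire shelf. Origin: centre of its underside. Three or four such tins are present in a run; for an absent one this is None.
- tin_b: A tin of food: upright cylinder 76 mm across, 58 mm tall, about 0.25 kg, with a green and white label; stands under the wire shelf. Origin: centre of its underside. Three or four such tins are present in a run; for an absent one this is None.
- tin_c: A tin of food: upright cylinder 76 mm across, 58 mm tall, about 0.25 kg, with a green and white label; stands under the wire shelf. Origin: centre of its underside. Three or four such tins are present in a run; for an absent one this is None.
- tin_d: A tin of food: upright cylinder 76 mm across, 58 mm tall, about 0.25 kg, with a green and white label; stands under the wire shelf. Origin: centre of its underside. Three or four such tins are present in a run; for an absent one this is None.
- wire_shelf: Fixed wire shelf: a steel wire deck 400 (x) by 200 mm (y) on wire side frames at x=-200 and x=200. Origin on the worktop under its middle, z up. Wires 7 mm thick; deck from z=126 to z=134, the space below is open toward +y (to the robot's left) and -y. Tins stand 40 to 155 mm in from the +y edge.
- hook_stand: Fixed hook stand for the reacher: wooden foot 110x230x16 mm, two posts 153 mm tall, 164 with their knobs, two dark steel J hooks pointing to -x. Origin on the worktop, midway between the posts; z up, y along the rail. The bar of the reacher hangs level in both hooks, its jaws toward -y of the stand, grip near y=+14 mm.
- seat_handle (a point): Middle of the seat of the hook at the handle end: 50 mm out from the posts (-x), y=+81.5 mm, 115 mm above the worktop. The seat is flat, 30 mm wide (x) between the upright at the rear and the upturned tip, which rises 20 mm (26 with its knob) above the seat; the hook is 10 mm wide. The bar is 20 mm wide.
- seat_jaws (a point): The same for the hook at the jaw end, y=-81.5 mm of the stand.
- wooden_tray: Fixed wooden tray, 260x260 mm outside, open above, walls and floor 8 mm thick, 36 mm high in all. Origin on the worktop under its middle. Over it hangs a wall cabinet (underside 522 mm up, front at x=0.56, right end at y=0.07 from the robot's base): a tall wrist keeps 70 mm nearer than this front or 80 mm to the right of this end.
- carton: White card box 150x75x58 mm, stands loose on the wire shelf; leave it.
- red_cap_jar: Spice jar with red cap, 45 mm across, 106 tall, loose on the wire shelf; leave it.
- grinder: Spice grinder with black cap, 57 mm across, 185 tall, loose on the wire shelf; leave it.
Mind the look-alikes: they are no part of the job. What is shaped like the tin_b but pink is not meant.

How it is judged:
By the outcome, as a careful person would: the job done as asked, in the order asked, and still so for the second after the job is handed in, with the robot touching nothing.
Of tin_a, tin_b, tin_c, tin_d only 3 to 4 are there at a start; the rules pass over those that are not, and their reading is None.
At some moment in a run one of tin_a, tin_b, tin_c, tin_d may be knocked a few centimetres aside while the robot is not near it.
It also fails if it takes over 208 s, if anything falls off the work surface, if the arm or the gripper's body presses on something with over 40 N, if the wrist force passes 120 N, or if a joint passes its speed limit or range.

### The arm

A 7-joint arm with a two-finger parallel gripper is mounted at the origin on a cart in front of the work surface, level with it; the furniture and walls round the work are solid. World frame = base frame: x ahead of the robot, y to its left, z up, the work surface at z = 0. Lengths are in m, angles in rad, forces in N, time in s.
With the tool pointing down it reaches from about 0.425 to 0.925 m from the base axis. Payload 6.8 kg.
Tool frame: the origin (TCP) lies between the finger pads; the fingertips stand 8 mm ahead of it and the grasp point (between the pads) lies 11 mm behind it; x points along the fingers, y is the direction in which the jaws open and shut, and the axes are right-handed (so a half turn about x gives the same grasp; the last joint's range is limited). The gripper opens to 85 mm and grips with 20 to 120 N. Pads are 22 mm wide; open, the fingers measure 114 mm over their backs; the gripper's body (76 mm by 85 mm) begins 54 mm behind the grasp point. The pads swing forward as they close: fully open they stand 13 mm farther back than shut.
Start: joints at [-1.441, 0.477, 0.022, 1.555, -0.011, 1.109, -0.083], TCP at [0.159, 0.656, 0.239] pointing down, gripper open.
Joint ranges: [-2.96, 2.96], [-0.34, 2.1], [-1.41, 1.46], [0.24, 2.44], [-1.37, 4.51], [0.17, 1.92], [-2.96, 2.96]. Speed limits (rad/s): [2.39, 2.39, 3.14, 3.14, 3.14, 3.14, 3.14].

### API

Orientations are given as a unit quaternion [x, y, z, w].
In Python, from plant import telemetry, get_image, calibration, job gives the robot as it stands.
- The arm moves only by the tool arm_command, never from a script. Its argument "increments" is a list of rows, each a list of 7 numbers: the finger opening in mm, from 0 to 85.4, then the shift along the world's x, y, z in mm, then the turn, a rotation vector about the world's x, y, z in rad. In form: [[grip, dx, dy, dz, wx, wy, wz], ...]. A call has exactly 5 rows; each row shifts and turns the pose as measured when the row begins; what a row does not reach is not made up. A row lasts 1/10 s, in which the tool goes at most 50 mm and 8.59 degrees, less where a joint would pass 70% of its speed; a pose out of reach is approached as far as the arm can. A call with a gripper value outside its range is refused whole. The fingers move at their own pace and stop on an object; "grip_force" is the grip in N (left out, the last holds). Time passes only in rows, so rows that do not move let the fingers close, or fill a call up. It gives the time, the measured TCP pose, the force and the opening at its end, in the units of the state.
- telemetry.observe(): the state, without advancing time (a new reading comes with each control period).
- get_image(name): name is "scene" or "top" or "wrist"; returns (picture, depth): 480x640x3 uint8, red, green, blue; 480x640 float32, m along the optical axis (not along the pixel's ray), 0 where there is no reading.
- calibration(name): a dict with "camera_matrix" (3x3 intrinsics, pixels), "rvec" (rotation vector, rad) and "tvec" (3), from world to camera coordinates, as OpenCV has them; the wrist camera has in their place "tool_from_camera" (4x4, takes a point from camera to tool coordinates, whose origin is the TCP and whose axes are the tool frame's). Camera axes: x right, y down, z forward; pixel columns grow to the right and rows downward; lengths in m; the calibration is good to about 2 mm. A picture is of the moment at which its call begins: read the wrist's pose just before it. calibration takes no time and is no camera call.
- job.hand_in(): hands the job in, once; it reports no verdict.
The state is a dict: "t": time; "q": joint angles; "dq": joint speeds; "joint_torque": joint torques, N m; "ee_pos": TCP position; "eef_rot": TCP orientation; "ft_force": force on the tool from outside, world axes, zero at the start; "wrist_torque": the same for the moment, N m; "grip_width": finger opening in m.
Only numpy, scipy, OpenCV 4.12 (cv2) and the standard library are available. Lean on these libraries where they do the work, as an engineer would, in place of code of your own. Each camera call takes 0.05 s, during which the arm holds its last target.

## Working session

There is one attempt and no reset: what is moved stays moved. The work goes in short steps, Python scripts to look and compute and a tool call to move; the robot and the scene stay as the last step left them, time stands still between calls to the robot, and variables do not carry over. Pictures are saved under pics/ and viewed, and the job is handed in when it is done.

Besides the shell and the picture viewer there is one more tool, called by a JSON object that holds its "method" and its "body", one argument or row to a line. arm_command: Moves the arm, as the interface text tells. Its arguments: {"type":"object","properties":{"increments":{"type":"array"},"grip_force":{"type":"number"}},"required":["increments"]}

```bash
ls; mkdir -p pics
cat > h.py <<'E'
import numpy as np, cv2
from plant import telemetry,get_image,calibration,job
from scipy.spatial.transform import Rotation as R
def cam(name):
    c=calibration(name);K=np.array(c["camera_matrix"])
    if name=="wrist":
        s=telemetry.observe();T=np.eye(4);T[:3,:3]=R.from_quat(s["eef_rot"]).as_matrix();T[:3,3]=s["ee_pos"]
        return K,T@np.array(c["tool_from_camera"])
    Rm=cv2.Rodrigues(np.array(c["rvec"],float))[0];t=np.array(c["tvec"],float).ravel()
    T=np.eye(4);T[:3,:3]=Rm.T;T[:3,3]=-Rm.T@t
    return K,T
def shot(name,fn=None):
    K,T=cam(name);im,d=get_image(name)
    if fn: cv2.imwrite("pics/"+fn,cv2.cvtColor(im,cv2.COLOR_RGB2BGR))
    return im,d,K,T
def pts(d,K,T):
    v,u=np.mgrid[:d.shape[0],:d.shape[1]]
    P=np.stack([(u-K[0,2])/K[0,0]*d,(v-K[1,2])/K[1,1]*d,d],-1)
    return P@T[:3,:3].T+T[:3,3]
def ray(u,v,K,T,z):
    r=T[:3,:3]@np.array([(u-K[0,2])/K[0,0],(v-K[1,2])/K[1,1],1]);s=(z-T[2,3])/r[2];return T[:3,3]+s*r
def st():
    s=telemetry.observe();print("t",s["t"],"p",np.round(s["ee_pos"],4),"rot",np.round(R.from_quat(s["eef_rot"]).as_matrix(),3).tolist(),"F",np.round(s["ft_force"],1),"g",round(s["grip_width"],4),"q",np.round(s["q"],2));return s
E
python3 - <<'E'
from h import *
st()
for n in("scene","top","wrist"):
    im,d,K,T=shot(n,n+"0.png");print(n,K.tolist(),T.round(3).tolist());np.savez(n+"0.npz",im=im,d=d,K=K,T=T)
E
```

```text
pics
t 0.0 p [0.1589 0.6554 0.2383] rot [[-0.0, 0.236, 0.972], [-0.002, 0.972, -0.236], [-1.0, -0.002, 0.0]] F [ 0.2 -0.5 -0.2] g 0.085 q [-1.44  0.48  0.02  1.56 -0.01  1.11 -0.08]
scene [[559.2717588521322, 0.0, 320.33451232397437], [0.0, 559.2717588521322, 235.84616931915866], [0.0, 0.0, 1.0]] [[-0.432, -0.448, 0.783, -0.784], [-0.902, 0.224, -0.369, 0.527], [-0.01, -0.866, -0.501, 0.948], [0.0, 0.0, 0.0, 1.0]]
top [[594.4478597811017, 0.0, 324.55197616766685], [0.0, 594.4478597811017, 238.55879355560663], [0.0, 0.0, 1.0]] [[-0.187, -0.773, 0.606, -0.548], [-0.982, 0.151, -0.11, 0.098], [-0.006, -0.616, -0.788, 1.505], [0.0, 0.0, 0.0, 1.0]]
wrist [[405.3642889761742, 0.0, 324.8747036734779], [0.0, 405.3642889761742, 238.61295363343194], [0.0, 0.0, 1.0]] [[0.237, 0.937, 0.258, 0.095], [0.972, -0.228, -0.065, 0.671], [-0.002, 0.266, -0.964, 0.374], [0.0, 0.0, 0.0, 1.0]]
```

View images.

View pics/scene0.png

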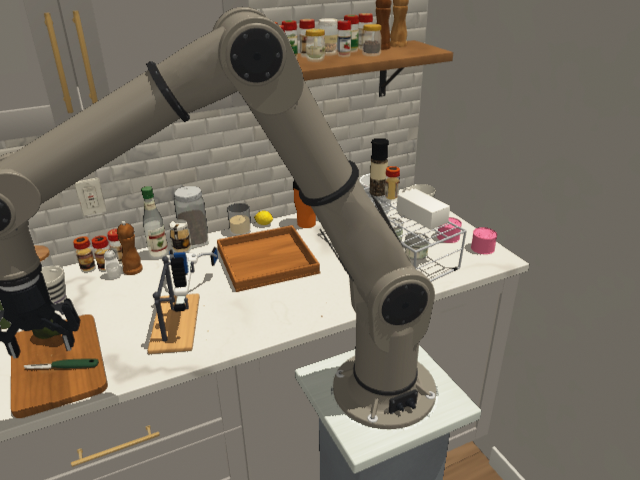

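View pics/top0.png

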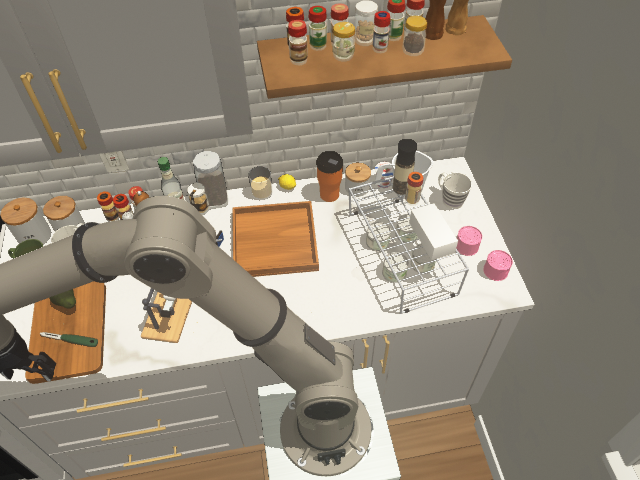

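View pics/wrist0.png

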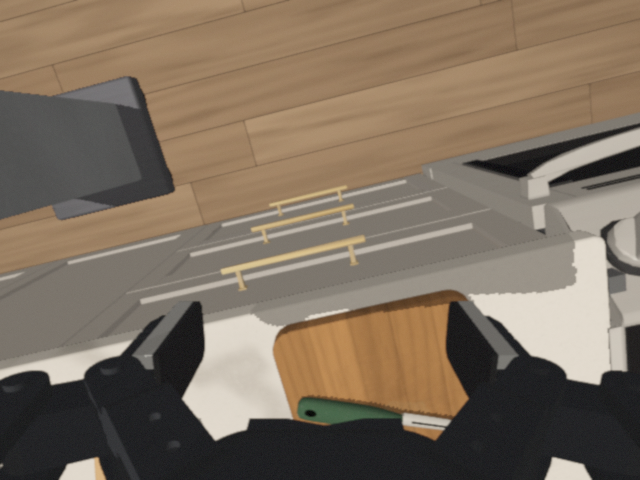

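Run:
```python
from h import *
a=np.load("scene0.npz");im=a["im"][:,:,::-1]
c1=cv2.resize(im[220:360,120:330],None,fx=3.5,fy=3.5,interpolation=cv2.INTER_CUBIC)
cv2.imwrite("pics/s_stand.png",c1)
b=np.load("top0.npz");im2=b["im"][:,:,::-1]
cv2.imwrite("pics/t_shelf.png",cv2.resize(im2[150:310,330:520],None,fx=3.7,fy=3.7,interpolation=cv2.INTER_CUBIC))
cv2.imwrite("pics/t_stand.png",cv2.resize(im2[190:350,130:330],None,fx=3.7,fy=3.7,interpolation=cv2.INTER_CUBIC))
for f,pp in((a,[(180,270),(175,305),(205,255),(160,345),(193,348),(198,295),(220,240),(317,268),(300,232),(232,283)]),(b,[(250,208),(315,203),(233,270),(318,268),(275,240),(143,335),(180,340),(400,305),(462,265),(352,185),(336,215),(405,225)])):
    P=pts(f["d"],f["K"],f["T"])
    for u,v in pp: print(u,v,P[v,u].round(3))
```

```text
180 270 [0.397 0.35  0.195]
175 305 [0.351 0.382 0.131]
205 255 [0.751 0.212 0.002]
160 345 [0.36  0.433 0.018]
193 348 [0.332 0.359 0.001]
198 295 [0.528 0.292 0.015]
220 240 [0.766 0.155 0.034]
317 268 [ 0.495 -0.064  0.022]
300 232 [ 0.753 -0.121  0.   ]
232 283 [0.558 0.184 0.004]
250 208 [0.752 0.108 0.037]
315 203 [ 0.769 -0.11  -0.005]
233 270 [0.045 0.147 0.685]
318 268 [ 0.492 -0.07   0.011]
275 240 [0.632 0.045 0.002]
143 335 [0.355 0.458 0.017]
180 340 [ 0.33   0.359 -0.002]
400 305 [ 0.293 -0.272  0.05 ]
462 265 [ 0.43  -0.514 -0.007]
352 185 [ 0.774 -0.237  0.052]
336 215 [ 0.699 -0.168  0.001]
405 225 [ 0.572 -0.364  0.054]
```

View pics/s_stand.png

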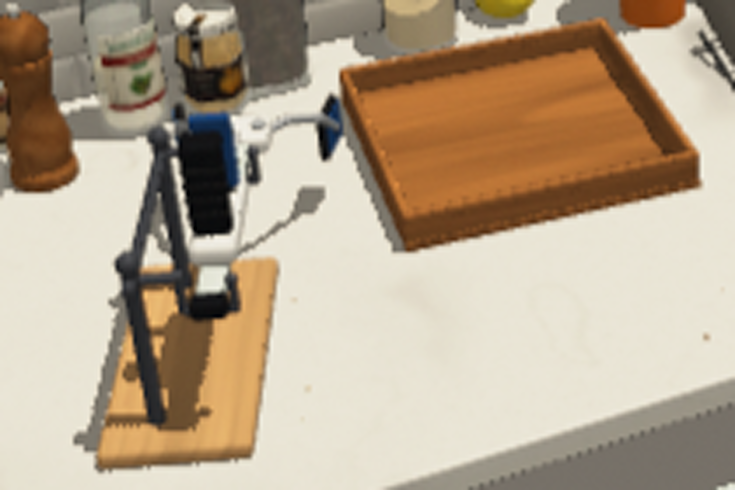

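View pics/t_shelf.png

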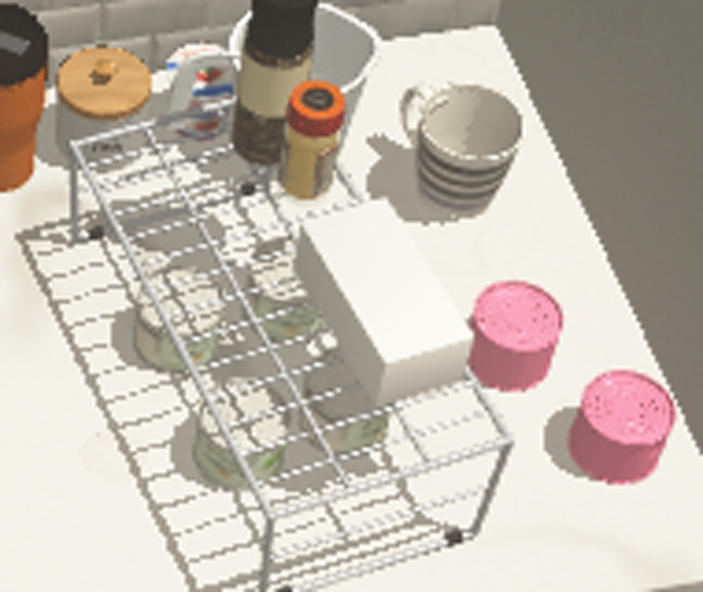

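View pics/t_stand.png

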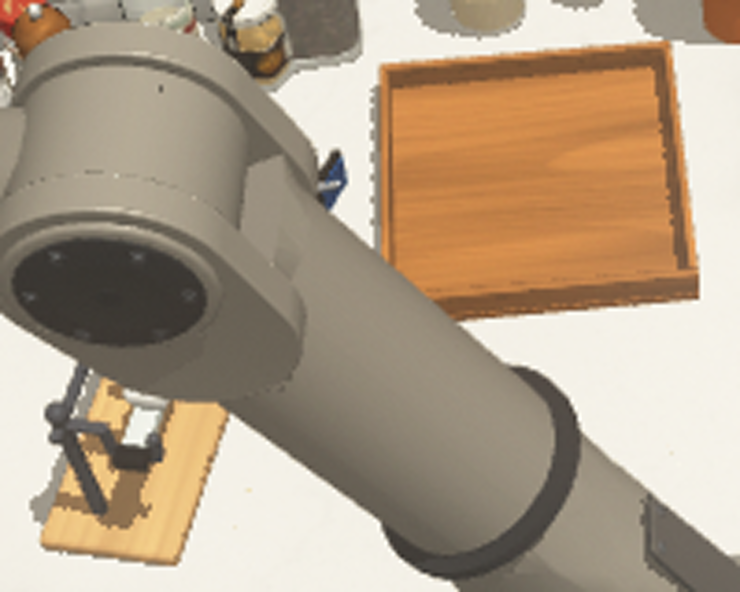

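Run:
```python
from h import *
b=np.load("top0.npz");P=pts(b["d"],b["K"],b["T"]);im=b["im"]
a=np.load("scene0.npz");Q=pts(a["d"],a["K"],a["T"]);ia=a["im"]
# tins: z 0.05-0.066
for P_,n in((P,"top"),(Q,"scene")):
    m=(P_[...,2]>0.045)&(P_[...,2]<0.066)&(P_[...,0]>0.25)&(P_[...,0]<0.8)&(P_[...,1]>-0.6)&(P_[...,1]<-0.1)
    k,l,s,c=cv2.connectedComponentsWithStats(cv2.morphologyEx(m.astype(np.uint8),cv2.MORPH_CLOSE,np.ones((3,3))))
    for i in range(1,k):
        if s[i,4]>40:
            q=P_[(l==i)&m];print(n,s[i],np.median(q,0).round(3),q.min(0).round(3),q.max(0).round(3))
# tray: top rim z .03-.042, brown
hsv=cv2.cvtColor(im,cv2.COLOR_RGB2HSV)
m=(hsv[...,0]<20)&(hsv[...,1]>100)&(P[...,0]>.4)&(P[...,0]<.85)&(P[...,1]>-.2)&(P[...,1]<.25)&(P[...,2]>-.02)&(P[...,2]<.06)
k,l,s,c=cv2.connectedComponentsWithStats(m.astype(np.uint8));i=1+s[1:,4].argmax();print(s[i])
mm=l==i
cn=max(cv2.findContours(mm.astype(np.uint8),cv2.RETR_EXTERNAL,cv2.CHAIN_APPROX_NONE)[0],key=cv2.contourArea)
print(cv2.approxPolyDP(cn,5,True)[:,0].tolist())
for u,v in cv2.approxPolyDP(cn,5,True)[:,0]: print(u,v,ray(u,v,b["K"],b["T"],.036).round(3))
h=cv2.cvtColor(ia,cv2.COLOR_RGB2HSV)
m=(h[...,0]<20)&(h[...,1]>100)&(Q[...,0]>.4)&(Q[...,0]<.85)&(Q[...,1]>-.2)&(Q[...,1]<.2)&(Q[...,2]>-.02)&(Q[...,2]<.06)
cn=max(cv2.findContours(m.astype(np.uint8),cv2.RETR_EXTERNAL,cv2.CHAIN_APPROX_NONE)[0],key=cv2.contourArea)
for u,v in cv2.approxPolyDP(cn,5,True)[:,0]: print("sc",u,v,ray(u,v,a["K"],a["T"],.036).round(3),ray(u,v,a["K"],a["T"],0).round(3))
# deck points
m=(P[...,2]>0.12)&(P[...,2]<0.14)&(P[...,0]>0.25)&(P[...,0]<0.85)&(P[...,1]>-0.6)&(P[...,1]<-0.1)
print("deck",cv2.minAreaRect((P[m][:,:2]*1000).astype(np.float32)),m.sum(), P[m].min(0),P[m].max(0))
```

```text
top [375 173  18  11  68] [ 0.782 -0.343  0.061] [ 0.772 -0.377  0.045] [ 0.794 -0.316  0.066]
top [346 178  24  10  79] [ 0.776 -0.244  0.057] [ 0.763 -0.299  0.045] [ 0.798 -0.222  0.066]
top [445 179  20  10 117] [ 0.717 -0.576  0.057] [ 0.693 -0.6    0.045] [ 0.729 -0.539  0.066]
top [320 186  20   8  76] [ 0.764 -0.156  0.054] [ 0.752 -0.194  0.045] [ 0.791 -0.132  0.066]
top [443 190  25  13 101] [ 0.648 -0.546  0.055] [ 0.637 -0.593  0.045] [ 0.688 -0.522  0.066]
top [397 214  17  21 244] [ 0.577 -0.363  0.054] [ 0.536 -0.386  0.045] [ 0.619 -0.337  0.064]
top [367 222  24  21 393] [ 0.563 -0.277  0.054] [ 0.523 -0.313  0.045] [ 0.605 -0.238  0.065]
top [458 226  24  22 419] [ 0.492 -0.548  0.054] [ 0.453 -0.589  0.045] [ 0.534 -0.511  0.063]
top [412 243  21  24 284] [ 0.449 -0.38   0.054] [ 0.413 -0.408  0.045] [ 0.495 -0.354  0.063]
top [487 251  16  21 201] [ 0.382 -0.584  0.054] [ 0.346 -0.599  0.045] [ 0.422 -0.566  0.065]
top [383 252  26  23 432] [ 0.436 -0.299  0.054] [ 0.397 -0.335  0.045] [ 0.479 -0.259  0.065]
scene [297 210  18   8  96] [ 0.77  -0.15   0.054] [ 0.
[... 423 characters left out ...]
0.065]
[ 233  201   86   76 5603]
[[310, 201], [233, 207], [233, 259], [253, 276], [318, 270]]
310 201 [ 0.745 -0.09   0.036]
233 207 [0.768 0.163 0.036]
233 259 [0.557 0.182 0.036]
253 276 [0.483 0.129 0.036]
318 270 [ 0.467 -0.065  0.036]
sc 319 264 [ 0.492 -0.07   0.036] [ 0.543 -0.093  0.   ]
sc 292 225 [ 0.751 -0.092  0.036] [ 0.812 -0.116  0.   ]
sc 217 240 [0.768 0.164 0.036] [0.829 0.15  0.   ]
sc 236 291 [0.471 0.197 0.036] [0.52  0.184 0.   ]
sc 318 273 [ 0.45  -0.046  0.036] [ 0.499 -0.069  0.   ]
deck ((551.6165771484375, -334.65875244140625), (512.341064453125, 378.8831787109375), 5.577957630157471) 1765 [ 0.28812094 -0.50436466  0.12001824] [ 0.82163499 -0.12161812  0.13988994]
```

Run:
```python
from h import *
b=np.load("top0.npz");K,T=b["K"],b["T"]
for u,v in((403,289),(349.5,190),(468,269)): print(ray(u,v,K,T,.13).round(3))
a=np.load("scene0.npz");K2,T2=a["K"],a["T"]
# wood foot corners in scene (z=.016) zoom coords /3.5 + (120,220)
for x,y in((98,468),(253,458),(277,262),(140,275)):
    u,v=x/3.5+120,y/3.5+220; print("foot",ray(u,v,K2,T2,.016).round(3))
for x,y in((97,468),): pass
# posts knobs tops z=.164
for x,y in((127,265),(158,135)): u,v=x/3.5+120,y/3.5+220; print("knob",ray(u,v,K2,T2,.158).round(3))
# handle black points / depth
Q=pts(a["d"],K2,T2)
h=cv2.cvtColor(a["im"],cv2.COLOR_RGB2HSV)
blue=(h[...,0]>100)&(h[...,0]<125)&(h[...,1]>150)&(h[...,2]>60)
m=blue&(Q[...,0]<.75)&(Q[...,0]>.3)&(Q[...,1]>.1)&(Q[...,1]<.5)
k,l,s,c=cv2.connectedComponentsWithStats(m.astype(np.uint8))
for i in range(1,k):
    if s[i,4]>5: q=Q[l==i];print("blue",s[i],np.median(q,0).round(3),q.min(0).round(3),q.max(0).round(3))
m=(h[...,2]<60)&(Q[...,2]>.165)&(Q[...,2]<.25)&(Q[...,0]>.3)&(Q[...,0]<.55)&(Q[...,1]>.2)&(Q[...,1]<.45)
q=Q[m];print(len(q),np.median(q,0).round(3),q.min(0),q.max(0))
m=(h[...,2]>150)&(h[...,1]<60)&(Q[...,2]>.11)&(Q[...,2]<.16)&(Q[...,0]>.3)&(Q[...,0]<.65)&(Q[...,1]>.15)&(Q[...,1]<.45)
q=Q[m];print("white",len(q),np.median(q,0).round(3),q.min(0),q.max(0))
```

```text
[ 0.295 -0.273  0.13 ]
[ 0.684 -0.207  0.13 ]
[ 0.325 -0.47   0.13 ]
foot [0.342 0.466 0.016]
foot [0.305 0.366 0.016]
foot [0.527 0.29  0.016]
foot [0.558 0.393 0.016]
knob [0.369 0.419 0.158]
knob [0.527 0.364 0.158]
blue [214 250   3   4   6] [0.615 0.21  0.088] [0.611 0.206 0.081] [0.621 0.213 0.094]
blue [174 253  13  20  76] [0.445 0.331 0.204] [0.438 0.326 0.154] [0.456 0.352 0.214]
blue [214 257   3   6  10] [0.602 0.218 0.072] [0.593 0.21  0.067] [0.611 0.221 0.079]
298 [0.399 0.354 0.2  ] [0.38723732 0.33207298 0.16504148] [0.44201239 0.36997506 0.22586976]
white 360 [0.433 0.33  0.134] [0.35098825 0.23232677 0.11042804] [0.58424913 0.40171205 0.1577781 ]
```

{"method": "arm_command", "body": {
  "increments": [
    [85,17,-20,6,0,0,-0.115],
    [85,17,-20,6,0,0,-0.115],
    [85,17,-20,6,0,0,-0.115],
    [85,17,-20,6,0,0,-0.115],
    [85,17,-20,6,0,0,-0.115]
  ],
  "grip_force": 50
}}

```text
t: 0.65
ee_pos: [0.2408, 0.5534, 0.2657]
eef_rot: [0.281, 0.649, -0.286, 0.646]
ft_force: [-0.1, 0.3, -0.8]
grip_width: 0.0847
```

{"method": "arm_command", "body": {
  "increments": [
    [85,17,-20,6,0,0,-0.115],
    [85,17,-20,6,0,0,-0.115],
    [85,17,-20,6,0,0,-0.115],
    [85,17,-20,6,0,0,-0.115],
    [85,17,-20,6,0,0,-0.115]
  ]
}}

```text
t: 1.15
ee_pos: [0.3283, 0.4478, 0.2956]
eef_rot: [0.46, 0.537, -0.465, 0.533]
ft_force: [0.7, -0.3, 0.3]
grip_width: 0.0851
```

```bash
python3 -c "
from h import *
st()"
```

```text
t 1.15 p [0.3283 0.4478 0.2956] rot [[-0.009, 0.989, 0.146], [-0.001, 0.146, -0.989], [-1.0, -0.009, -0.0]] F [ 0.7 -0.3  0.3] g 0.0851 q [-1.32  0.23  0.33  1.79 -0.09  1.14 -0.81]
```

{"method": "arm_command", "body": {
  "increments": [
    [85,18,-20,0,0,0,-0.097],
    [85,18,-20,0,0,0,-0.097],
    [85,18,-20,0,0,0,-0.097],
    [85,18,-20,0,0,0,-0.097],
    [85,18,-20,0,0,0,-0.097]
  ]
}}

```text
t: 1.65
ee_pos: [0.421, 0.343, 0.2961]
eef_rot: [-0.58, -0.405, 0.583, -0.4]
ft_force: [1.1, -0.1, 0.4]
grip_width: 0.0853
```

Run:
```python
from h import *
s=st()
im,d,K,T=shot("wrist","w1.png");np.savez("w1.npz",im=im,d=d,K=K,T=T)
im,d,K,T=shot("top","t1.png");np.savez("t1.npz",im=im,d=d,K=K,T=T)
im,d,K,T=shot("scene","s1.png");np.savez("s1.npz",im=im,d=d,K=K,T=T)
```

```text
t 1.65 p [0.421  0.343  0.2961] rot [[-0.009, 0.936, -0.352], [0.004, -0.352, -0.936], [-1.0, -0.01, -0.001]] F [ 1.1 -0.1  0.4] g 0.0853 q [-1.2   0.22  0.48  1.83 -0.12  1.13 -1.03]
```

View pics/w1.png

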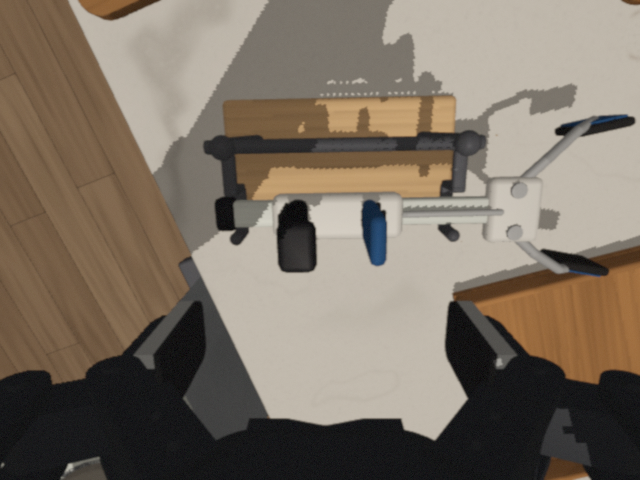

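View pics/t1.png

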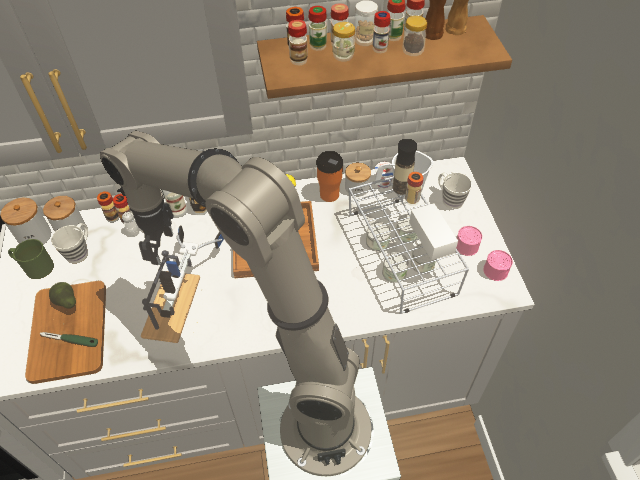

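Run:
```python
from h import *
a=np.load("w1.npz");K,T=a["K"],a["T"];P=pts(a["d"],K,T)
def rect(m,n):
    q=P[m];r=cv2.minAreaRect((q[:,:2]*1000).astype(np.float32));print(n,m.sum(),np.round(r[0],1),np.round(r[1],1),round(r[2],1),np.median(q[:,2]).round(4))
v,u=np.mgrid[:480,:640]
box=lambda a,b,c,d:(u>a)&(u<b)&(v>c)&(v<d)
rect(box(270,325,195,280)&(P[...,2]>.205)&(P[...,2]<.22),"handle top")
rect(box(355,395,195,280)&(P[...,2]>.205)&(P[...,2]<.22),"trigger top")
rect(box(405,480,190,225)&(P[...,2]>.12)&(P[...,2]<.135),"bar")
rect(box(480,545,170,245)&(P[...,2]>.12)&(P[...,2]<.14),"head")
rect(box(320,365,190,240)&(P[...,2]>.135)&(P[...,2]<.15),"housing")
for uu,vv in((222,147),(468,142)): print(ray(uu,vv,K,T,.157).round(4),P[vv,uu].round(4))
for uu,vv in((236,195),(236,237),(447,188),(452,233)):print("hook",P[vv,uu].round(4))
```

```text
handle top 613 [407.4 351.5] [30.4 22. ] 70.3 0.2185
trigger top 852 [451.  336.6] [29.8 10.1] 70.2 0.2106
bar 1624 [506.2 316.4] [20.7 58. ] 70.2 0.1274
head 3805 [552.6 300.5] [57.5 46.1] 70.1 0.1312
housing 1888 [434.1 342.2] [34.3 31.5] 69.4 0.1441
[0.3762 0.4178 0.157 ] [0.3776 0.4175 0.1627]
[0.529  0.3637 0.157 ] [0.5271 0.3646 0.1633]
hook [0.368  0.3843 0.143 ]
hook [0.3546 0.3553 0.1409]
hook [0.5128 0.3339 0.1341]
hook [0.5055 0.3019 0.1402]
```

{"method": "arm_command", "body": {
  "increments": [
    [85,4,1,-15,-0.004,-0.009,0.014],
    [85,2,0,-20,0,0,0],
    [85,0,0,-25,0,0,0],
    [85,0,0,-15,0,0,0],
    [85,0,0,0,0,0,0]
  ]
}}

```text
t: 2.3
ee_pos: [0.4241, 0.348, 0.2187]
eef_rot: [0.576, 0.411, -0.575, 0.409]
ft_force: [0.1, -0.3, 0.6]
grip_width: 0.085
```

```bash
python3 -c "
from h import *
st()"
```

```text
t 2.3 p [0.4241 0.348  0.2187] rot [[-0.0, 0.945, -0.327], [0.003, -0.327, -0.945], [-1.0, -0.001, -0.002]] F [ 0.1 -0.3  0.6] g 0.085 q [-1.17  0.31  0.46  1.91 -0.17  0.96 -0.97]
```

{"method": "arm_command", "body": {
  "increments": [
    [85,3,-3,-15,0,0,-0.01],
    [85,0,0,-20,0,0,0],
    [85,0,0,-10,0,0,0],
    [85,0,0,0,0,0,0],
    [85,0,0,0,0,0,0]
  ]
}}

```text
t: 2.8
ee_pos: [0.4259, 0.3496, 0.1753]
eef_rot: [0.578, 0.411, -0.575, 0.408]
ft_force: [-0.2, -1.0, 0.4]
grip_width: 0.0851
```

```bash
python3 -c "
from h import *
st()
shot('wrist','w2.png')"
```

```text
t 2.8 p [0.4259 0.3496 0.1753] rot [[0.0, 0.945, -0.328], [0.006, -0.328, -0.944], [-1.0, -0.002, -0.006]] F [-0.2 -1.   0.4] g 0.0851 q [-1.15  0.37  0.44  1.94 -0.21  0.87 -0.94]
```

View pics/w2.png

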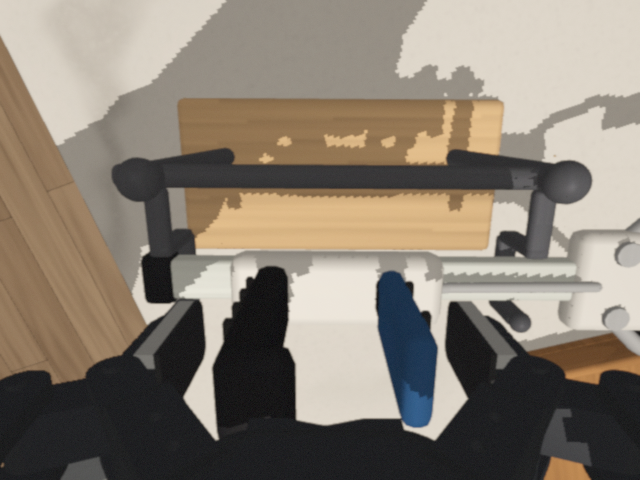

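{"method": "arm_command", "body": {
  "increments": [
    [85,1,-5,-3,-0.006,0,-0.01],
    [78,0,-1,0,0,0,0],
    [72,0,0,0,0,0,0],
    [68,0,0,0,0,0,0],
    [68,0,0,0,0,0,0]
  ]
}}

```text
t: 3.35
ee_pos: [0.4281, 0.344, 0.1746]
eef_rot: [0.58, 0.407, -0.577, 0.406]
ft_force: [0.5, -0.0, -0.1]
grip_width: 0.0679
```

```bash
python3 -c "
from h import *
st()"
```

```text
t 3.35 p [0.4281 0.344  0.1746] rot [[0.003, 0.941, -0.339], [0.003, -0.339, -0.941], [-1.0, 0.002, -0.004]] F [ 0.5 -0.  -0.1] g 0.0679 q [-1.15  0.36  0.44  1.95 -0.2   0.87 -0.94]
```

{"method": "arm_command", "body": {
  "increments": [
    [64,0,0,-2,0,0,0],
    [61,0,0,0,0,0,0],
    [58,0,0,0,0,0,0],
    [58,0,0,0,0,0,0],
    [58,0,0,0,0,0,0]
  ]
}}

```text
t: 3.85
ee_pos: [0.4266, 0.3452, 0.1734]
eef_rot: [0.579, 0.408, -0.577, 0.406]
ft_force: [-0.7, 0.4, 1.4]
grip_width: 0.0581
```

```bash
python3 -c "
from h import *
st()
print(telemetry.observe()['wrist_torque'])
shot('wrist','w3.png')"
```

```text
t 3.85 p [0.4266 0.3452 0.1734] rot [[0.001, 0.941, -0.337], [0.004, -0.337, -0.941], [-1.0, -0.001, -0.004]] F [-0.7  0.4  1.4] g 0.0581 q [-1.15  0.37  0.44  1.95 -0.21  0.86 -0.94]
[-0.10032805  0.10678645 -0.04830792]
```

View pics/w3.png

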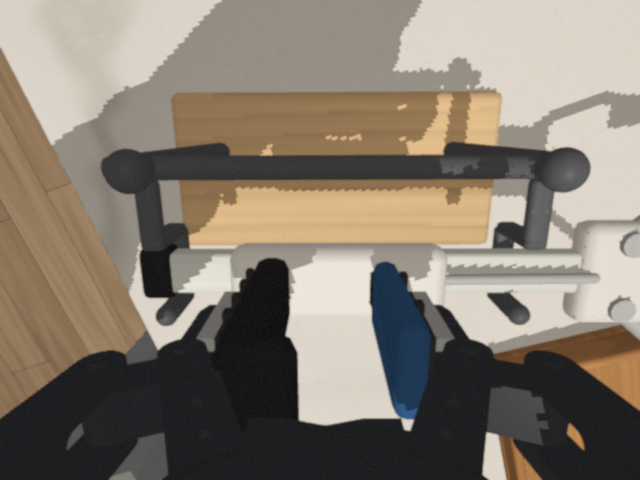

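{"method": "arm_command", "body": {
  "increments": [
    [58,0,0,8,0,0,0],
    [58,0,0,12,0,0,0],
    [58,0,0,16,0,0,0],
    [58,0,0,16,0,0,0],
    [58,0,0,14,0,0,0]
  ]
}}

```text
t: 4.4
ee_pos: [0.4252, 0.3426, 0.2407]
eef_rot: [-0.577, -0.407, 0.58, -0.407]
ft_force: [-0.3, -0.1, -2.6]
grip_width: 0.0585
```

Run:
```python
from h import *
st()
print(telemetry.observe()['wrist_torque'])
im,d,K,T=shot("wrist","w4.png");np.savez("w4.npz",im=im,d=d,K=K,T=T)
im,d,K,T=shot("scene","s4.png");np.savez("s4.npz",im=im,d=d,K=K,T=T)
```

```text
t 4.4 p [0.4252 0.3426 0.2407] rot [[-0.003, 0.941, -0.339], [-0.002, -0.339, -0.941], [-1.0, -0.002, 0.003]] F [-0.3 -0.1 -2.6] g 0.0585 q [-1.18  0.28  0.47  1.89 -0.15  1.01 -0.99]
[0.07008136 0.10420988 0.02734216]
```

View pics/w4.png

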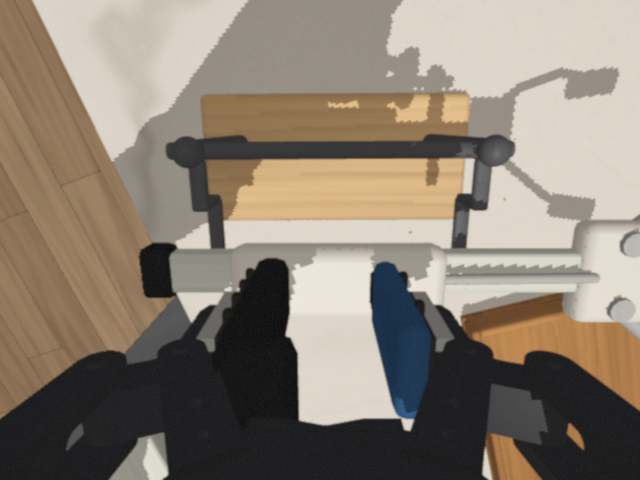

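View pics/s4.png

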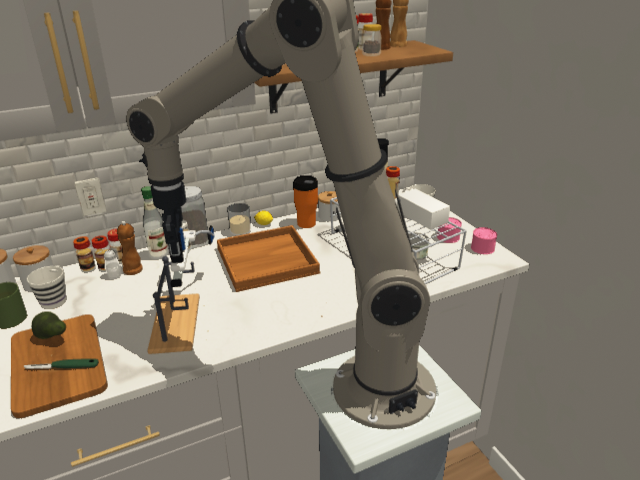

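Run:
```python
from h import *
for f in("top0","t1","s4"):
    b=np.load(f+".npz");P=pts(b["d"],b["K"],b["T"])
    m=(P[...,2]>0.048)&(P[...,2]<0.064)
    for n,c in dict(A=(.564,-.277),B=(.438,-.297),C=(.577,-.377),D=(.452,-.389)).items():
        q=P[m&(np.hypot(P[...,0]-c[0],P[...,1]-c[1])<.046)]
        if len(q)<60: print(f,n,len(q));continue
        # lid boundary: robust percentiles along directions
        o=[]
        for k in range(0,180,15):
            e=np.array([np.cos(np.radians(k)),np.sin(np.radians(k))]);s=q[:,:2]@e;o.append((np.percentile(s,1),np.percentile(s,99)))
        w=[round((b-a)*1000) for a,b in o]
        c2,r=cv2.minEnclosingCircle((q[:,:2]*1000).astype(np.float32))
        print(f,n,len(q),np.round(c2),round(r),"w",w,"med",np.median(q,0).round(3),"x",np.round(o[0],3),"y",np.round(o[6],3))
```

```text
top0 A 288 [ 563. -275.] 42 w [77, 75, 72, 70, 70, 69, 70, 73, 74, 77, 77, 77] med [ 0.563 -0.277  0.055] x [0.525 0.603] y [-0.309 -0.239]
top0 B 324 [ 438. -297.] 41 w [73, 76, 73, 70, 71, 71, 72, 74, 75, 74, 73, 73] med [ 0.436 -0.299  0.054] x [0.402 0.475] y [-0.333 -0.26 ]
top0 C 190 [ 578. -376.] 41 w [79, 78, 74, 66, 57, 50, 45, 54, 62, 69, 75, 77] med [ 0.579 -0.364  0.054] x [0.538 0.617] y [-0.385 -0.339]
top0 D 214 [ 454. -389.] 40 w [74, 73, 72, 68, 62, 56, 50, 48, 56, 64, 69, 72] med [ 0.449 -0.38   0.055] x [0.417 0.491] y [-0.405 -0.355]
t1 A 293 [ 564. -275.] 41 w [73, 74, 72, 71, 71, 69, 72, 74, 72, 73, 74, 73] med [ 0.564 -0.277  0.055] x [0.528 0.601] y [-0.311 -0.239]
t1 B 319 [ 437. -295.] 41 w [74, 74, 73, 71, 70, 71, 72, 73, 73, 73, 73, 73] med [ 0.437 -0.299  0.054] x [0.401 0.475] y [-0.333 -0.261]
t1 C 190 [ 577. -369.] 39 w [75, 74, 70, 63, 56, 48, 44, 53, 59, 65, 72, 74] med [ 0.575 -0.363  0.055] x [0.539 0.614] y [-0.383 -0.339]
t1 D 216 [ 454. -389.] 39 w [71, 71, 69, 69, 63, 57, 50, 45, 50, 57, 63, 69] med [ 0.449 -0.38   0.055] x [0.417 0.488] y [-0.408 -0.358]
s4 A 0
s4 B 0
s4 C 0
s4 D 174 [ 454. -392.] 40 w [75, 72, 69, 63, 58, 62, 69, 73, 76, 77, 77, 76] med [ 0.449 -0.393  0.057] x [0.417 0.492] y [-0.43  -0.361]
```

{"method": "arm_command", "body": {
  "increments": [
    [58,5,-25,-4,0,0,-0.097],
    [58,5,-28,-4,0,0,-0.097],
    [58,5,-28,-4,0,0,-0.097],
    [58,5,-28,-4,0,0,-0.097],
    [58,5,-28,-4,0,0,-0.097]
  ]
}}

```text
t: 5.0
ee_pos: [0.4497, 0.2068, 0.2206]
eef_rot: [0.661, 0.254, -0.659, 0.252]
ft_force: [0.3, -0.1, -2.0]
grip_width: 0.0579
```

{"method": "arm_command", "body": {
  "increments": [
    [58,5,-28,-4,0,0,-0.097],
    [58,5,-28,-4,0,0,-0.097],
    [58,5,-28,-4,0,0,-0.097],
    [58,5,-28,-4,0,0,-0.097],
    [58,0,-15,0,0,0,-0.05]
  ]
}}

```text
t: 5.5
ee_pos: [0.4683, 0.0718, 0.2022]
eef_rot: [0.701, 0.096, -0.7, 0.095]
ft_force: [-0.1, 0.1, -2.6]
grip_width: 0.0583
```

```bash
cat >> h.py <<'E'
def pose():
    s=telemetry.observe();M=R.from_quat(s["eef_rot"]).as_matrix();p=np.array(s["ee_pos"])
    yaw=np.degrees(np.arctan2(M[1,1],M[0,1]));u=np.array([np.cos(np.radians(yaw)),np.sin(np.radians(yaw))])
    # level correction: bring tool x to -z, keep yaw
    tx=M[:,0]
    print("t",round(s["t"],2),"p",(p*1000).round(1),"yaw",yaw.round(2),"lev w",[round(-tx[1]*1,4),round(tx[0],4)],"F",np.round(s["ft_force"],1),"g",round(s["grip_width"]*1000,1),"jaw",((p[:2]+.223*u)*1000).round(1),"q7",round(s["q"][6],2))
    return p,yaw,u
def goto(tx,ty,tz,tyaw):
    p,yaw,u=pose();print("d mm",(np.array([tx,ty,tz])-p*1000).round(1),"wz",np.radians(tyaw-yaw).round(4))
E
python3 -c "
from h import *
goto(476,58.6,151,-75.3)
im,d,K,T=shot('wrist','w5.png');np.savez('w5.npz',im=im,d=d,K=K,T=T)
shot('top','t5.png')"
```

```text
t 5.5 p [468.3  71.8 202.2] yaw -74.46 lev w [np.float64(-0.001), np.float64(0.0009)] F [-0.1  0.1 -2.6] g 58.3 jaw [ 528. -143.] q7 -1.36
d mm [  7.7 -13.2 -51.2] wz -0.0146
```

View pics/w5.png

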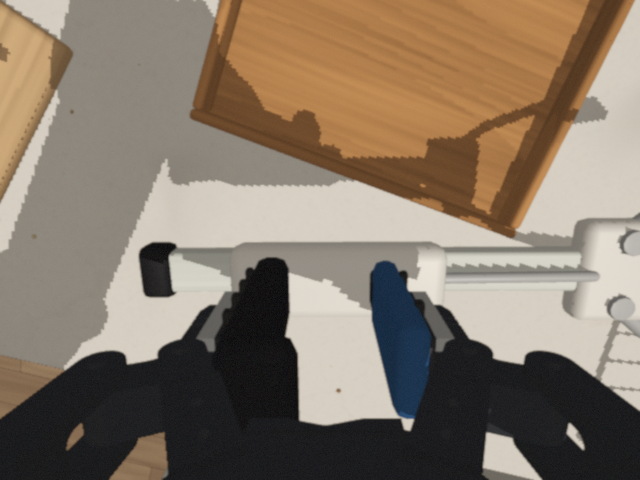

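View pics/t5.png

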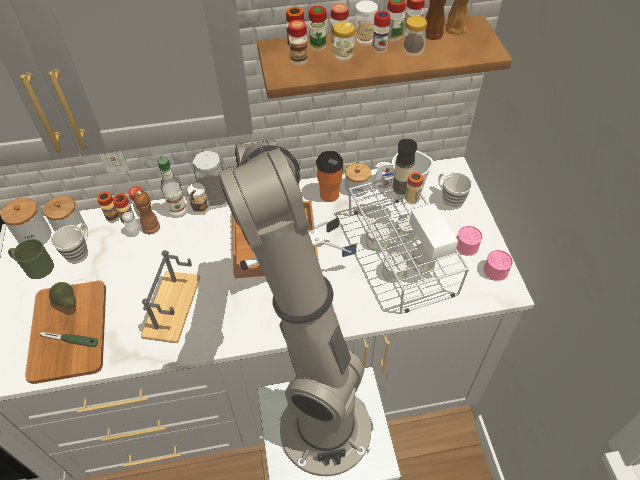

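{"method": "arm_command", "body": {
  "increments": [
    [58,5,-6,-14,0,0,-0.012],
    [58,3,-6,-14,0,0,0],
    [58,0,0,-14,0,0,0],
    [58,0,0,-8,0,0,0],
    [58,0,0,0,0,0,0]
  ]
}}

```text
t: 6.1
ee_pos: [0.4767, 0.0666, 0.1514]
eef_rot: [0.701, 0.099, -0.699, 0.095]
ft_force: [0.5, 0.1, -2.3]
grip_width: 0.0584
```

```bash
python3 -c "
from h import *
goto(506,-55.5,151,-75.3)
im,d,K,T=shot('top','t6.png');np.savez('t6.npz',im=im,d=d,K=K,T=T)
P=pts(d,K,T)
cv2.imwrite('pics/t6z.png',cv2.resize(im[150:310,300:490,::-1],None,fx=3.7,fy=3.7,interpolation=cv2.INTER_CUBIC))
h=cv2.cvtColor(im,cv2.COLOR_RGB2HSV)
m=(h[...,0]>100)&(h[...,0]<125)&(h[...,1]>120)&(P[...,1]<0)&(P[...,2]>0.02)&(P[...,2]<.15)
q=P[m];print(len(q),np.median(q,0),q.min(0),q.max(0))
"
```

```text
t 6.1 p [476.7  66.6 151.4] yaw -74.29 lev w [np.float64(-0.0057), np.float64(0.0021)] F [ 0.5  0.1 -2.3] g 58.4 jaw [ 537.1 -148.1] q7 -1.24
d mm [  29.3 -122.1   -0.4] wz -0.0177
1 [ 0.81881934 -0.32909389  0.07474733] [ 0.81881934 -0.32909389  0.07474733] [ 0.81881934 -0.32909389  0.07474733]
```

View pics/t6z.png

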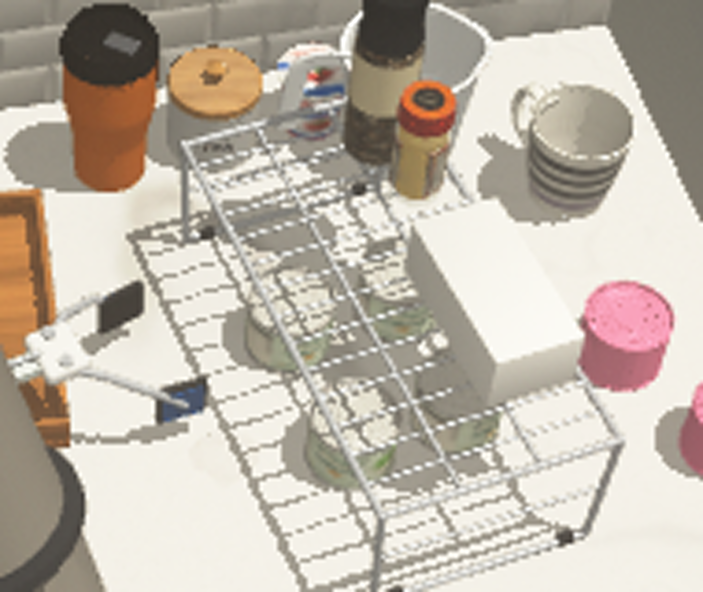

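```bash
python3 -c "
from h import *
K,T=cam('top')
for x,y in((99,302),(143,283),(157,397),(207,376)): print(ray(x/3.7+300,y/3.7+150,K,T,.073).round(4))
"
```

```text
[ 0.5783 -0.1138  0.073 ]
[ 0.5912 -0.154   0.073 ]
[ 0.473  -0.1412  0.073 ]
[ 0.4859 -0.1853  0.073 ]
```

{"method": "arm_command", "body": {
  "increments": [
    [58,6,-20,0,-0.005,0,-0.015],
    [58,6,-24,0,0,0,0],
    [58,6,-24,0,0,0,0],
    [58,6,-22,0,0,0,0],
    [58,4,-16,0,0,0,0]
  ]
}}

```text
t: 6.65
ee_pos: [0.5076, -0.0357, 0.155]
eef_rot: [0.703, 0.098, -0.698, 0.095]
ft_force: [0.4, 0.2, -2.2]
grip_width: 0.058
```

```bash
python3 -c "
from h import *
goto(506,-55.5,151,-75.3)
im,d,K,T=shot('top','t7.png')
cv2.imwrite('pics/t7z.png',cv2.resize(im[150:310,300:490,::-1],None,fx=3.7,fy=3.7,interpolation=cv2.INTER_CUBIC))
"
```

```text
t 6.65 p [507.6 -35.7 155. ] yaw -74.35 lev w [np.float64(-0.0047), np.float64(0.0065)] F [ 0.4  0.2 -2.2] g 58.0 jaw [ 567.7 -250.5] q7 -1.0
d mm [ -1.6 -19.8  -4. ] wz -0.0166
```

View pics/t7z.png

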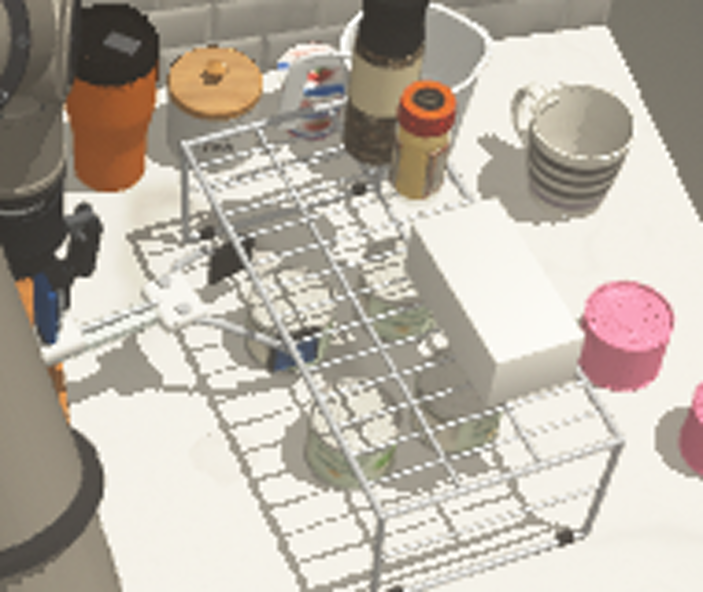

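{"method": "arm_command", "body": {
  "increments": [
    [58,-1,-10,-2,-0.004,-0.005,-0.014],
    [58,-1,-10,-2,0,0,0],
    [54,0,0,0,0,0,0],
    [48,0,0,0,0,0,0],
    [44,0,0,0,0,0,0]
  ],
  "grip_force": 50
}}

```text
t: 7.2
ee_pos: [0.5069, -0.0586, 0.1529]
eef_rot: [0.707, 0.09, -0.696, 0.092]
ft_force: [-0.9, -2.1, 1.2]
grip_width: 0.0492
```

```bash
python3 -c "
from h import *
goto(506,-55.5,151,-75.3)
im,d,K,T=shot('top','t8.png')
cv2.imwrite('pics/t8z.png',cv2.resize(im[150:310,300:490,::-1],None,fx=3.7,fy=3.7,interpolation=cv2.INTER_CUBIC))
"
```

```text
t 7.2 p [506.9 -58.6 152.9] yaw -75.24 lev w [np.float64(0.0007), np.float64(0.0156)] F [-0.9 -2.1  1.2] g 49.2 jaw [ 563.7 -274.2] q7 -0.97
d mm [-0.9  3.1 -1.9] wz -0.001
```

View pics/t8z.png

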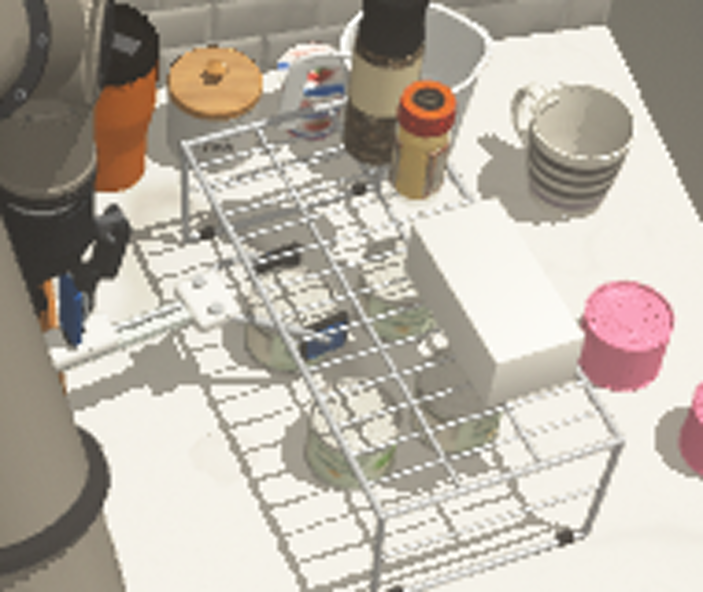

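```bash
python3 -c "
from h import *
K,T=cam('top')
for x,y in((253,266),(301,248),(299,347),(346,320)): print(ray(x/3.7+300,y/3.7+150,K,T,.074).round(4))
"
```

```text
[ 0.5907 -0.2486  0.074 ]
[ 0.6022 -0.2931  0.074 ]
[ 0.4996 -0.2656  0.074 ]
[ 0.5195 -0.3106  0.074 ]
```

{"method": "arm_command", "body": {
  "increments": [
    [42,0,0,0,0,0,0],
    [42,0,0,0,0,0,0],
    [42,0,0,0,0,0,0],
    [42,0,0,0,0,0,0],
    [42,0,0,0,0,0,0]
  ]
}}

```text
t: 7.75
ee_pos: [0.5067, -0.0586, 0.1528]
eef_rot: [0.707, 0.09, -0.696, 0.092]
ft_force: [-0.6, -1.1, 0.2]
grip_width: 0.0493
```

```bash
python3 -c "
from h import *
pose()
im,d,K,T=shot('top','t9.png')
cv2.imwrite('pics/t9z.png',cv2.resize(im[180:270,340:450,::-1],None,fx=6,fy=6,interpolation=cv2.INTER_CUBIC))
"
```

```text
t 7.75 p [506.7 -58.6 152.8] yaw -75.22 lev w [np.float64(0.0017), np.float64(0.0153)] F [-0.6 -1.1  0.2] g 49.3 jaw [ 563.6 -274.2] q7 -0.97
```

View pics/t9z.png

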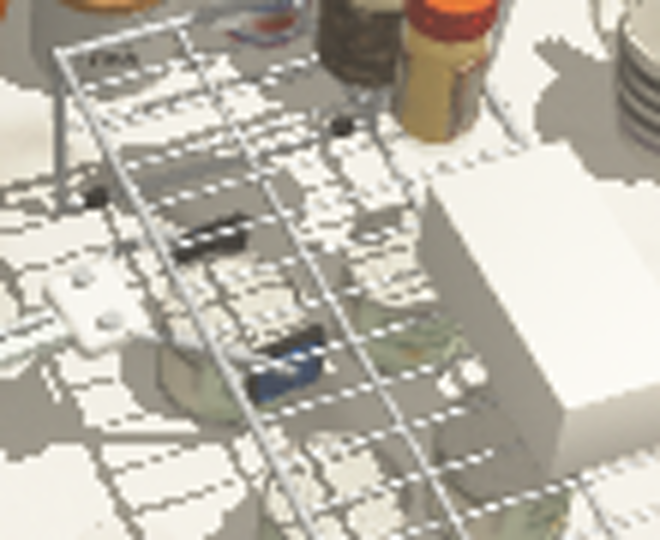

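{"method": "arm_command", "body": {
  "increments": [
    [42,0,0,4,0,-0.008,0],
    [42,0,0,4,0,0,0],
    [42,-2,8,0,0,0,0],
    [42,-4,14,0,0,0,0],
    [42,-6,20,0,0,0,0]
  ]
}}

```text
t: 8.3
ee_pos: [0.4929, -0.0145, 0.1605]
eef_rot: [0.709, 0.089, -0.694, 0.09]
ft_force: [0.9, -0.2, -4.7]
grip_width: 0.0484
```

```bash
python3 -c "
from h import *
goto(476,60,161,-75.3)
im,d,K,T=shot('top','t10.png')
cv2.imwrite('pics/t10z.png',cv2.resize(im[150:310,300:490,::-1],None,fx=3.7,fy=3.7,interpolation=cv2.INTER_CUBIC))
"
```

```text
t 8.3 p [492.9 -14.5 160.5] yaw -75.44 lev w [np.float64(-0.0014), np.float64(0.0213)] F [ 0.9 -0.2 -4.7] g 48.4 jaw [ 548.9 -230.3] q7 -1.09
d mm [-16.9  74.5   0.5] wz 0.0025
```

View pics/t10z.png

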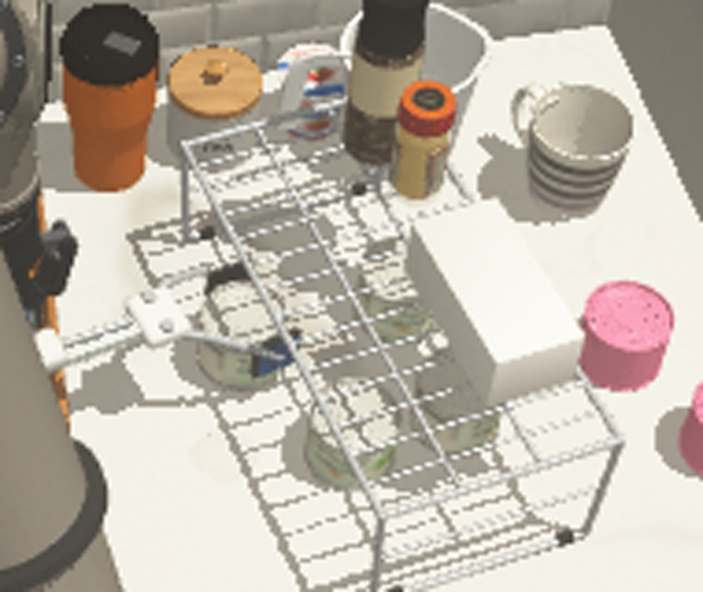

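{"method": "arm_command", "body": {
  "increments": [
    [42,-5,20,0,0,0.01,0],
    [42,-6,22,0,0,0.01,0],
    [42,-6,22,0,0,0,0],
    [42,-3,10,8,0,0,0],
    [42,0,0,15,0,0,0]
  ]
}}

```text
t: 8.85
ee_pos: [0.4662, 0.0731, 0.1812]
eef_rot: [-0.698, -0.096, 0.704, -0.09]
ft_force: [-0.1, -0.1, -4.8]
grip_width: 0.0488
```

```bash
python3 -c "
from h import *
goto(475,107,260,0)
im,d,K,T=shot('top','t11.png');np.savez('t11.npz',d=d,im=im,K=K,T=T)
cv2.imwrite('pics/t11z.png',cv2.resize(im[150:310,300:490,::-1],None,fx=3.7,fy=3.7,interpolation=cv2.INTER_CUBIC))
"
```

```text
t 8.85 p [466.2  73.1 181.2] yaw -74.87 lev w [np.float64(-0.0072), np.float64(-0.0085)] F [-0.1 -0.1 -4.8] g 48.8 jaw [ 524.4 -142.1] q7 -1.32
d mm [ 8.8 33.9 78.8] wz 1.3067
```

View pics/t11z.png

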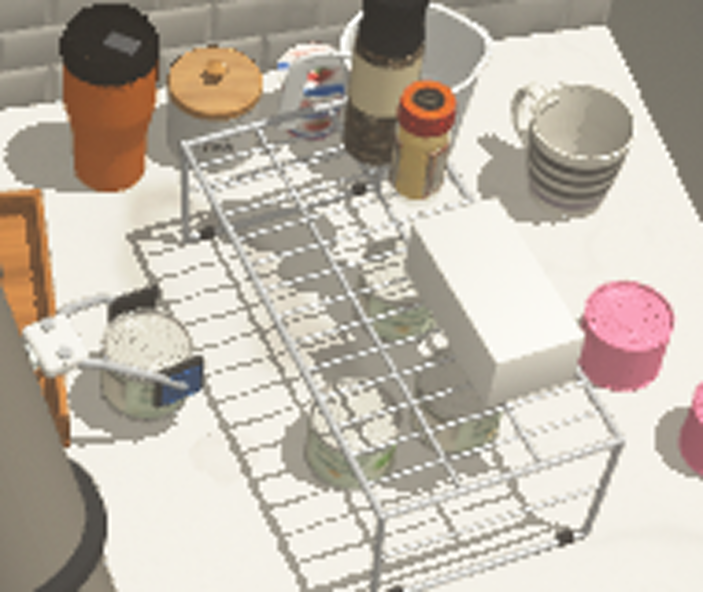

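```bash
python3 -c "
from h import *
b=np.load('t11.npz');P=pts(b['d'],b['K'],b['T'])
h=cv2.cvtColor(b['im'],cv2.COLOR_RGB2HSV)
v,u=np.mgrid[:480,:640]
m=(u>325)&(u<355)&(v>228)&(v<266)&(P[...,2]>.075)&(P[...,2]<.098)&(h[...,2]>120)
k,l,s,c=cv2.connectedComponentsWithStats(m.astype(np.uint8));i=1+s[1:,4].argmax();q=P[l==i];print(len(q),q.min(0),q.max(0),np.median(q,0))
print(cv2.minEnclosingCircle((q[:,:2]*1000).astype(np.float32)))
p,yaw,uu=pose()
"
```

```text
257 [ 0.48619109 -0.1791323   0.07506583] [ 0.55909246 -0.10389355  0.09429952] [ 0.52770867 -0.14198285  0.07921833]
((523.2755126953125, -142.0728302001953), 38.228206634521484)
t 8.9 p [467.9  72.8 183.5] yaw -74.92 lev w [np.float64(-0.0086), np.float64(-0.0052)] F [ 1.2  1.2 -3.7] g 48.3 jaw [ 525.9 -142.6] q7 -1.32
```

{"method": "arm_command", "body": {
  "increments": [
    [42,0,3,22,-0.008,-0.005,0],
    [42,1,4,22,0,0,0.04],
    [42,1,4,6,0,0,0.1],
    [42,1,3,0,0,0,0.12],
    [42,1,3,0,0,0,0.12]
  ]
}}

```text
t: 9.4
ee_pos: [0.47, 0.0929, 0.2346]
eef_rot: [0.67, 0.23, -0.669, 0.227]
ft_force: [-0.9, -0.8, -5.8]
grip_width: 0.0485
```

{"method": "arm_command", "body": {
  "increments": [
    [42,1,3,0,0,0,0.12],
    [42,1,3,0,0,0,0.12],
    [42,1,3,0,0,0,0.12],
    [42,1,3,0,0,0,0.12],
    [42,1,3,0,0,0,0.12]
  ]
}}

```text
t: 9.9
ee_pos: [0.4718, 0.1096, 0.2321]
eef_rot: [-0.565, -0.426, 0.568, -0.42]
ft_force: [0.3, 0.8, -5.4]
grip_width: 0.0482
```

```bash
python3 -c "
from h import *
goto(477,107,168,0)
"
```

```text
t 9.9 p [471.8 109.6 232.1] yaw -16.47 lev w [np.float64(-0.0038), np.float64(-0.0087)] F [ 0.3  0.8 -5.4] g 48.2 jaw [685.6  46.4] q7 -0.49
d mm [  5.2  -2.6 -64.1] wz 0.2874
```

{"method": "arm_command", "body": {
  "increments": [
    [42,1,0,0,-0.004,-0.008,0.1],
    [42,2,-1,0,0,0,0.1],
    [42,1,-1,-8,0,0,0.08],
    [42,0,0,-10,0,0,0],
    [42,0,0,-10,0,0,0]
  ]
}}

```text
t: 10.4
ee_pos: [0.473, 0.1086, 0.2009]
eef_rot: [0.497, 0.503, -0.5, 0.501]
ft_force: [-0.4, -0.3, -5.2]
grip_width: 0.0482
```

```bash
python3 -c "
from h import *
goto(477,107,168,0)
im,d,K,T=shot('top','t12.png');np.savez('t12.npz',d=d,im=im,K=K,T=T)
im,d,K,T=shot('scene','s12.png');np.savez('s12.npz',d=d,im=im,K=K,T=T)
cv2.imwrite('pics/s12z.png',cv2.resize(im[170:310,180:360,::-1],None,fx=4,fy=4,interpolation=cv2.INTER_CUBIC))
"
```

```text
t 10.4 p [473.  108.6 200.9] yaw 0.4 lev w [np.float64(0.001), np.float64(-0.0051)] F [-0.4 -0.3 -5.2] g 48.2 jaw [696.  110.2] q7 -0.18
d mm [  4.   -1.6 -32.9] wz -0.007
```

View pics/t12.png

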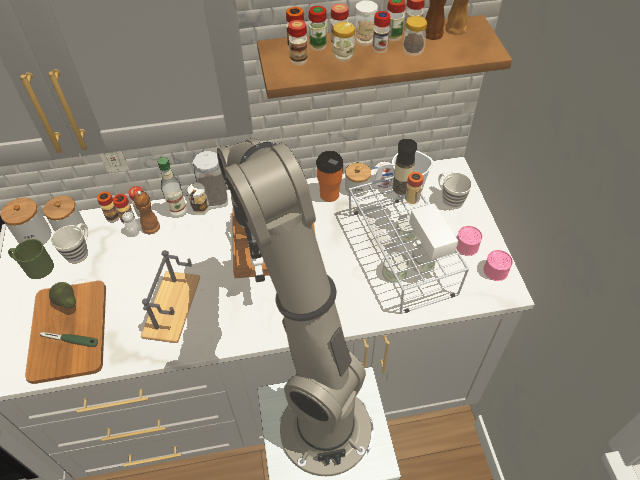

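View pics/s12z.png

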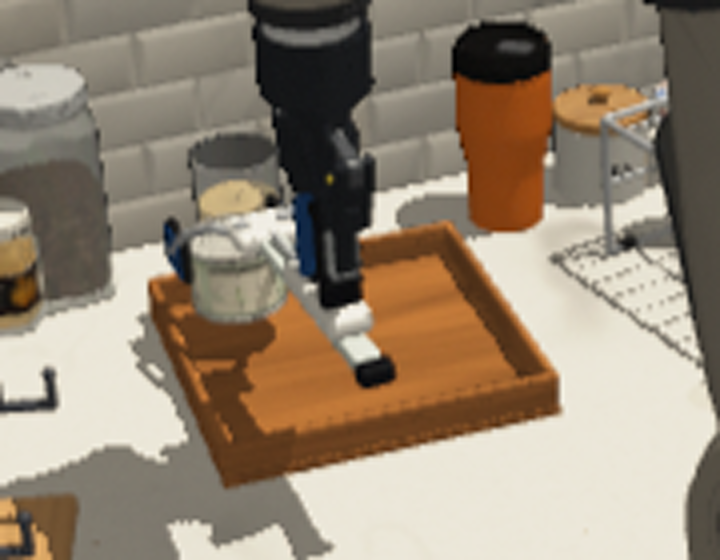

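{"method": "arm_command", "body": {
  "increments": [
    [42,1,0,-10,0,0,0],
    [42,1,0,-10,0,0,0],
    [42,0,0,-6,0,0,0],
    [42,0,0,-4,0,0,0],
    [42,0,0,0,0,0,0]
  ]
}}

```text
t: 11.0
ee_pos: [0.474, 0.1083, 0.1669]
eef_rot: [0.496, 0.503, -0.502, 0.5]
ft_force: [0.0, -0.5, -4.4]
grip_width: 0.0487
```

{"method": "arm_command", "body": {
  "increments": [
    [42,0,0,-2,0,0,0],
    [42,0,0,-2,0,0,0],
    [42,0,0,-2,0,0,0],
    [42,0,0,0,0,0,0],
    [42,0,0,0,0,0,0]
  ]
}}

```text
t: 11.5
ee_pos: [0.4772, 0.1086, 0.1646]
eef_rot: [0.499, 0.501, -0.499, 0.5]
ft_force: [-0.1, 0.5, -5.2]
grip_width: 0.0484
```

{"method": "arm_command", "body": {
  "increments": [
    [42,-1,0,-3,0,0,0],
    [42,0,0,-3,0,0,0],
    [42,0,0,-2,0,0,0],
    [42,0,0,0,0,0,0],
    [42,0,0,0,0,0,0]
  ]
}}

```text
t: 12.0
ee_pos: [0.4794, 0.1093, 0.1602]
eef_rot: [0.503, 0.5, -0.496, 0.501]
ft_force: [-3.0, -0.2, -0.5]
grip_width: 0.0484
```

```bash
python3 -c "
from h import *
goto(477,107,161,0)
im,d,K,T=shot('scene','s13.png');np.savez('s13.npz',d=d,im=im,K=K,T=T)
cv2.imwrite('pics/s13z.png',cv2.resize(im[190:290,200:320,::-1],None,fx=6,fy=6,interpolation=cv2.INTER_CUBIC))
"
```

```text
t 12.0 p [479.4 109.3 160.2] yaw 0.06 lev w [np.float64(-0.006), np.float64(0.0079)] F [-3.  -0.2 -0.5] g 48.4 jaw [702.4 109.5] q7 -0.13
d mm [-2.4 -2.3  0.8] wz -0.0011
```

View pics/s13z.png

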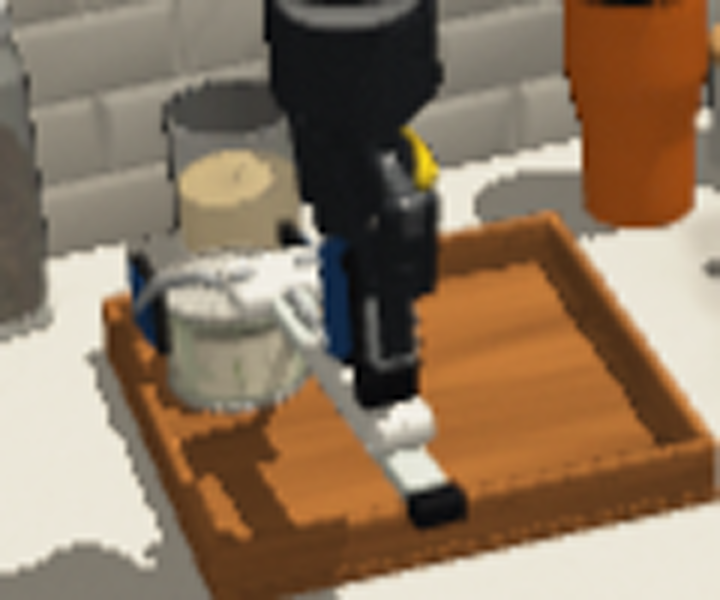

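{"method": "arm_command", "body": {
  "increments": [
    [51,0,0,0,0,0,0],
    [53,0,0,0,0,0,0],
    [55,0,0,0,0,0,0],
    [55,0,0,0,0,0,0],
    [55,0,0,0,0,0,0]
  ]
}}

```text
t: 12.55
ee_pos: [0.4803, 0.11, 0.1596]
eef_rot: [0.503, 0.5, -0.495, 0.502]
ft_force: [-0.3, 0.8, -2.4]
grip_width: 0.0552
```

```bash
python3 -c "
from h import *
pose()
im,d,K,T=shot('scene','s14.png');np.savez('s14.npz',d=d,im=im,K=K,T=T)
cv2.imwrite('pics/s14z.png',cv2.resize(im[190:290,200:320,::-1],None,fx=6,fy=6,interpolation=cv2.INTER_CUBIC))
"
```

```text
t 12.55 p [480.3 110.  159.6] yaw 0.17 lev w [np.float64(-0.0058), np.float64(0.0097)] F [-0.3  0.8 -2.4] g 55.2 jaw [703.3 110.7] q7 -0.13
```

View pics/s14z.png

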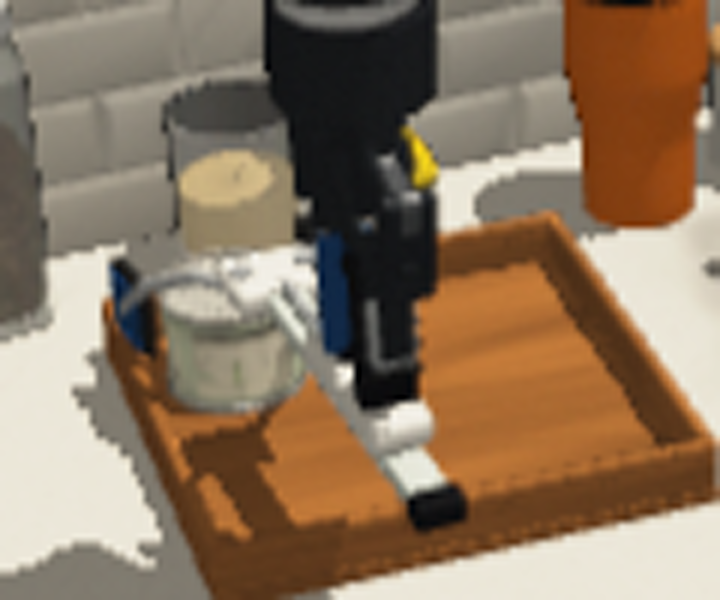

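{"method": "arm_command", "body": {
  "increments": [
    [55,0,0,8,0,0,0],
    [55,0,0,14,0,0,0],
    [55,0,0,20,0,0,0],
    [56,-1,-1,22,-0.006,0.01,-0.05],
    [58,-2,-5,10,0,0,-0.13]
  ]
}}

```text
t: 13.1
ee_pos: [0.4762, 0.1037, 0.2365]
eef_rot: [-0.542, -0.453, 0.544, -0.452]
ft_force: [-0.3, 0.6, -2.7]
grip_width: 0.0584
```

```bash
python3 -c "
from h import *
goto(450,48,153,-92)
im,d,K,T=shot('scene','s15.png');np.savez('s15.npz',d=d,im=im,K=K,T=T)
cv2.imwrite('pics/s15z.png',cv2.resize(im[190:290,200:320,::-1],None,fx=6,fy=6,interpolation=cv2.INTER_CUBIC))
"
```

```text
t 13.1 p [476.2 103.7 236.5] yaw -10.35 lev w [np.float64(0.0014), np.float64(-0.0038)] F [-0.3  0.6 -2.7] g 58.4 jaw [695.5  63.6] q7 -0.38
d mm [-26.2 -55.7 -83.5] wz -1.425
```

View pics/s15z.png

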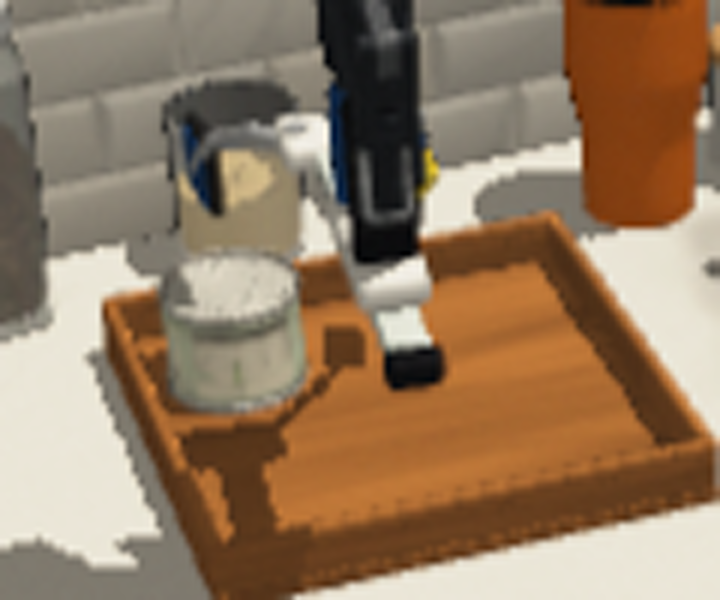

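{"method": "arm_command", "body": {
  "increments": [
    [58,-3,-6,-2,0,0,-0.14],
    [58,-3,-6,-2,0,0,-0.14],
    [58,-3,-6,-2,0,0,-0.14],
    [58,-3,-6,-2,0,0,-0.14],
    [58,-3,-6,-2,0,0,-0.14]
  ]
}}

```text
t: 13.65
ee_pos: [0.4618, 0.072, 0.229]
eef_rot: [0.669, 0.232, -0.667, 0.231]
ft_force: [0.3, -0.2, -2.9]
grip_width: 0.0582
```

{"method": "arm_command", "body": {
  "increments": [
    [58,-3,-5,-4,0,0,-0.14],
    [58,-3,-5,-4,0,0,-0.14],
    [58,-2,-5,-4,0,0,-0.14],
    [58,-2,-5,-4,0,0,-0.14],
    [58,-1,-5,-6,0,0,-0.14]
  ]
}}

```text
t: 14.15
ee_pos: [0.4502, 0.0459, 0.2069]
eef_rot: [0.709, -0.017, -0.705, -0.019]
ft_force: [-0.3, -0.0, -2.4]
grip_width: 0.0578
```

```bash
python3 -c "
from h import *
goto(450,48,153,-92)
im,d,K,T=shot('top','t16.png');np.savez('t16.npz',d=d,im=im,K=K,T=T)
P=pts(d,K,T);m=(P[...,2]>0.048)&(P[...,2]<0.064)
for n,c in dict(B=(.438,-.297),C=(.577,-.377),D=(.452,-.389)).items():
    q=P[m&(np.hypot(P[...,0]-c[0],P[...,1]-c[1])<.046)];print(n,len(q),cv2.minEnclosingCircle((q[:,:2]*1000).astype(np.float32)),np.median(q,0))
"
```

```text
t 14.15 p [450.2  45.9 206.9] yaw -92.92 lev w [np.float64(-0.0023), np.float64(0.0058)] F [-0.3 -0.  -2.4] g 57.8 jaw [ 438.9 -176.8] q7 -1.66
d mm [ -0.2   2.1 -53.9] wz 0.0161
B 329 ((436.84112548828125, -296.68963623046875), 40.506038665771484) [ 0.43734289 -0.29881199  0.05468651]
C 189 ((577.4990234375, -373.7829284667969), 40.81896209716797) [ 0.57615134 -0.3624248   0.05399718]
D 218 ((453.743896484375, -387.505615234375), 41.14771270751953) [ 0.4488385  -0.37935085  0.054415  ]
```

View pics/t16.png

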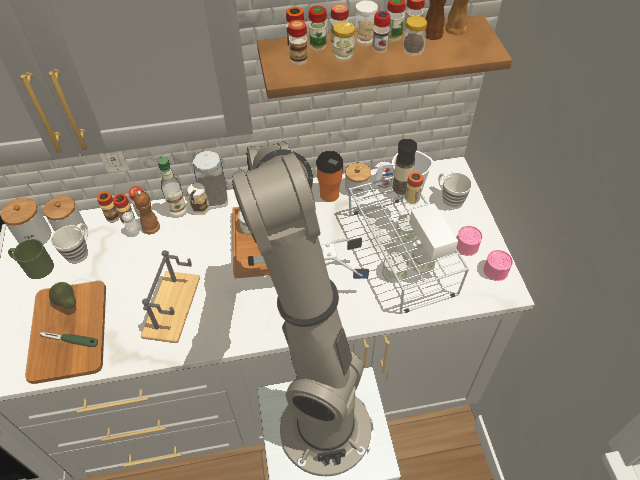

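{"method": "arm_command", "body": {
  "increments": [
    [58,0,0,-14,-0.002,0.006,0.016],
    [58,0,0,-14,0,0,0],
    [58,0,0,-14,0,0,0],
    [58,0,0,-8,0,0,0],
    [58,0,0,-2,0,0,0]
  ]
}}

```text
t: 14.7
ee_pos: [0.4504, 0.0459, 0.1532]
eef_rot: [0.707, -0.008, -0.707, -0.008]
ft_force: [-0.0, 0.9, -2.8]
grip_width: 0.0583
```

```bash
python3 -c "
from h import *
goto(445,-70,153,-92)
im,d,K,T=shot('top','t17.png')
cv2.imwrite('pics/t17z.png',cv2.resize(im[150:310,300:490,::-1],None,fx=3.7,fy=3.7,interpolation=cv2.INTER_CUBIC))
"
```

```text
t 14.7 p [450.4  45.9 153.2] yaw -91.3 lev w [np.float64(-0.0013), np.float64(0.0006)] F [-0.   0.9 -2.8] g 58.3 jaw [ 445.3 -177. ] q7 -1.51
d mm [  -5.4 -115.9   -0.2] wz -0.0121
```

View pics/t17z.png

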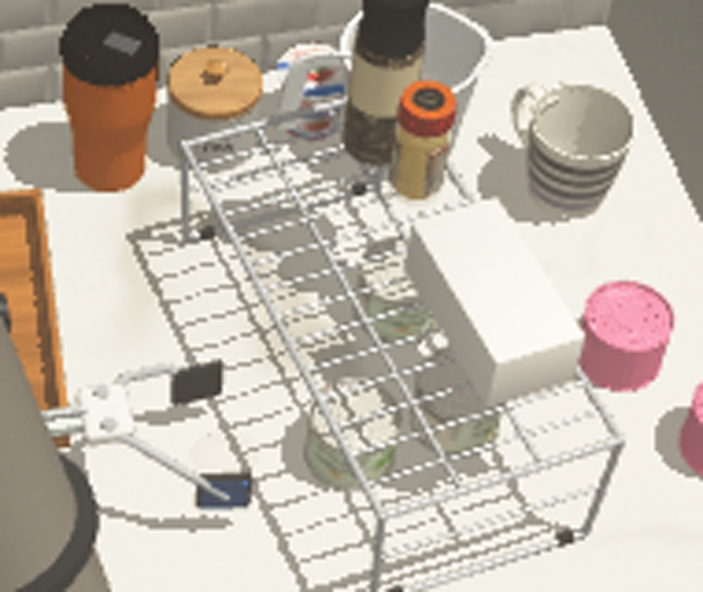

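{"method": "arm_command", "body": {
  "increments": [
    [58,-2,-22,0,0,0,-0.012],
    [58,-2,-25,0,0,0,0],
    [58,-1,-25,0,0,0,0],
    [58,-1,-24,0,0,0,0],
    [58,0,-18,-1,0,0,0]
  ]
}}

```text
t: 15.25
ee_pos: [0.4469, -0.0682, 0.1553]
eef_rot: [0.709, -0.006, -0.705, -0.009]
ft_force: [0.2, 0.1, -3.0]
grip_width: 0.0579
```

```bash
python3 -c "
from h import *
goto(445,-70,153,-92)
"
```

```text
t 15.25 p [446.9 -68.2 155.3] yaw -91.19 lev w [np.float64(-0.0036), np.float64(0.0061)] F [ 0.2  0.1 -3. ] g 57.9 jaw [ 442.3 -291.1] q7 -1.25
d mm [-1.9 -1.8 -2.3] wz -0.0142
```

{"method": "arm_command", "body": {
  "increments": [
    [58,-4,-2,-3,-0.004,0.006,-0.006],
    [54,0,0,0,0,0,0],
    [48,0,0,0,0,0,0],
    [42,0,0,0,0,0,0],
    [42,0,0,0,0,0,0]
  ]
}}

```text
t: 15.75
ee_pos: [0.4445, -0.072, 0.1544]
eef_rot: [0.708, -0.01, -0.706, -0.008]
ft_force: [-1.0, -2.1, -1.4]
grip_width: 0.049
```

```bash
python3 -c "
from h import *
pose()
im,d,K,T=shot('top','t18.png')
cv2.imwrite('pics/t18z.png',cv2.resize(im[150:310,300:490,::-1],None,fx=3.7,fy=3.7,interpolation=cv2.INTER_CUBIC))
"
```

```text
t 15.75 p [444.5 -72.  154.4] yaw -91.48 lev w [np.float64(0.0023), np.float64(0.004)] F [-1.  -2.1 -1.4] g 49.0 jaw [ 438.7 -295. ] q7 -1.25
```

View pics/t18z.png

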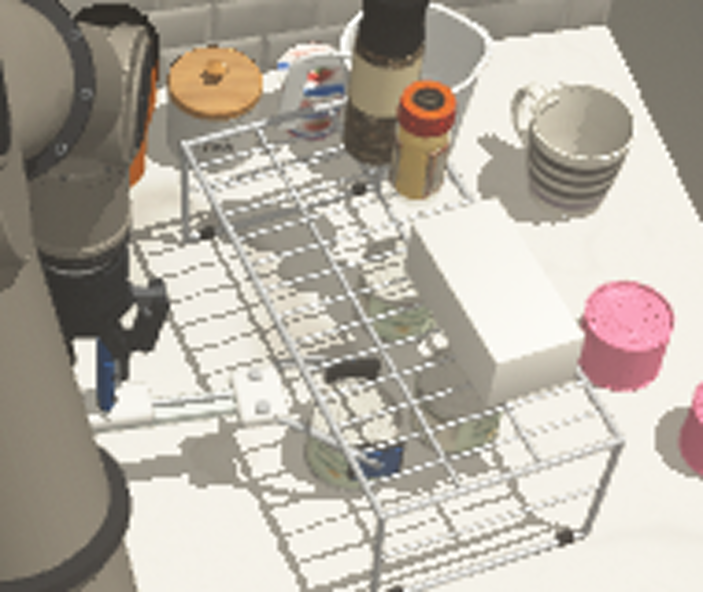

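Gripped at 49.0 mm as before. Lift slightly and pull out.

{"method": "arm_command", "body": {
  "increments": [
    [42,0,0,4,0,0,0],
    [42,0,0,4,0,0,0],
    [42,0,10,0,0,0,0],
    [42,1,18,0,0,0,0],
    [42,1,22,0,0,0,0]
  ]
}}

```text
t: 16.3
ee_pos: [0.4448, -0.0186, 0.1624]
eef_rot: [0.708, -0.01, -0.707, -0.011]
ft_force: [0.1, -0.1, -4.9]
grip_width: 0.049
```

{"method": "arm_command", "body": {
  "increments": [
    [42,1,22,0,0,0,0],
    [42,1,22,0,0,0,0],
    [42,1,22,0,0,0,0],
    [42,1,8,12,0,0,0],
    [42,0,2,18,0,0,0]
  ]
}}

```text
t: 16.8
ee_pos: [0.4453, 0.0698, 0.1909]
eef_rot: [-0.706, 0.006, 0.709, 0.01]
ft_force: [-0.1, 0.7, -4.3]
grip_width: 0.0485
```

```bash
python3 -c "
from h import *
goto(479,52,235,-20)
im,d,K,T=shot('top','t19.png');np.savez('t19.npz',d=d,im=im,K=K,T=T)
cv2.imwrite('pics/t19z.png',cv2.resize(im[150:310,300:490,::-1],None,fx=3.7,fy=3.7,interpolation=cv2.INTER_CUBIC))
b=np.load('s15.npz');P=pts(b['d'],b['K'],b['T'])
q=P[(P[...,2]>.055)&(P[...,2]<.075)&(P[...,0]>.64)&(P[...,0]<.76)&(P[...,1]>.04)&(P[...,1]<.17)];print('A tray',len(q),cv2.minEnclosingCircle((q[:,:2]*1000).astype(np.float32)),np.median(q,0))
"
```

```text
t 16.8 p [445.3  69.8 190.9] yaw -91.3 lev w [np.float64(-0.0052), np.float64(-0.0041)] F [-0.1  0.7 -4.3] g 48.5 jaw [ 440.2 -153.1] q7 -1.65
d mm [ 33.7 -17.8  44.1] wz 1.2445
A tray 307 ((703.3480834960938, 109.97454833984375), 44.08039474487305) [0.69875246 0.11301119 0.06563091]
```

View pics/t19z.png

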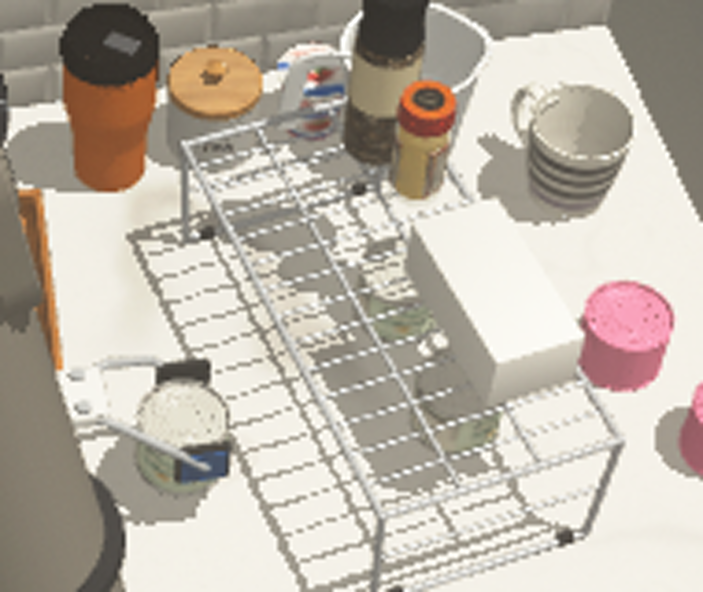

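{"method": "arm_command", "body": {
  "increments": [
    [42,2,0,20,-0.005,-0.004,0],
    [42,3,0,20,0,0,0.05],
    [42,4,-2,6,0,0,0.1],
    [42,4,-2,0,0,0,0.13],
    [42,4,-2,0,0,0,0.13]
  ]
}}

```text
t: 17.35
ee_pos: [0.4616, 0.0694, 0.24]
eef_rot: [0.693, 0.145, -0.692, 0.139]
ft_force: [-0.2, -0.9, -5.1]
grip_width: 0.0482
```

{"method": "arm_command", "body": {
  "increments": [
    [42,4,-2,0,0,0,0.13],
    [42,4,-2,0,0,0,0.13],
    [42,4,-2,0,0,0,0.13],
    [42,3,-1,0,0,0,0.13],
    [42,2,0,0,0,0,0.13]
  ]
}}

```text
t: 17.85
ee_pos: [0.4751, 0.0649, 0.2366]
eef_rot: [-0.603, -0.37, 0.608, -0.36]
ft_force: [-0.6, -1.2, -4.7]
grip_width: 0.0482
```

```bash
python3 -c "
from h import *
goto(480,56,168,-20)
"
```

```text
t 17.85 p [475.1  64.9 236.6] yaw -27.89 lev w [np.float64(-0.0077), np.float64(-0.0135)] F [-0.6 -1.2 -4.7] g 48.2 jaw [672.2 -39.4] q7 -0.58
d mm [  4.9  -8.9 -68.6] wz 0.1377
```

{"method": "arm_command", "body": {
  "increments": [
    [42,3,-5,-8,-0.008,-0.013,0.09],
    [42,2,-4,-14,0,0,0.045],
    [42,0,0,-16,0,0,0],
    [42,0,0,-16,0,0,0],
    [42,0,0,-8,0,0,0]
  ]
}}

```text
t: 18.35
ee_pos: [0.4764, 0.0584, 0.1699]
eef_rot: [-0.575, -0.41, 0.579, -0.407]
ft_force: [0.2, -1.0, -5.1]
grip_width: 0.0486
```

```bash
python3 -c "
from h import *
goto(480,56,161,-20)
"
```

```text
t 18.35 p [476.4  58.4 169.9] yaw -19.42 lev w [np.float64(-0.0008), np.float64(-0.0073)] F [ 0.2 -1.  -5.1] g 48.6 jaw [686.8 -15.7] q7 -0.35
d mm [ 3.6 -2.4 -8.9] wz -0.0102
```

{"method": "arm_command", "body": {
  "increments": [
    [42,1,-2,-4,0,-0.007,0],
    [42,0,0,-3,0,0,0],
    [42,0,0,-3,0,0,0],
    [42,0,0,-2,0,0,0],
    [42,0,0,0,0,0,0]
  ]
}}

```text
t: 18.85
ee_pos: [0.4797, 0.0573, 0.161]
eef_rot: [0.58, 0.408, -0.575, 0.408]
ft_force: [-2.1, -1.0, -1.4]
grip_width: 0.0486
```

{"method": "arm_command", "body": {
  "increments": [
    [42,0,0,-2,0,0,0],
    [51,0,0,0,0,0,0],
    [53,0,0,0,0,0,0],
    [55,0,0,0,0,0,0],
    [55,0,0,0,0,0,0]
  ]
}}

```text
t: 19.35
ee_pos: [0.4824, 0.0579, 0.1608]
eef_rot: [0.582, 0.408, -0.573, 0.409]
ft_force: [-0.3, -0.3, -2.1]
grip_width: 0.0545
```

```bash
python3 -c "
from h import *
pose()
im,d,K,T=shot('scene','s20.png');np.savez('s20.npz',d=d,im=im,K=K,T=T)
cv2.imwrite('pics/s20z.png',cv2.resize(im[190:290,200:330,::-1],None,fx=6,fy=6,interpolation=cv2.INTER_CUBIC))
"
```

```text
t 19.35 p [482.4  57.9 160.8] yaw -19.46 lev w [np.float64(-0.0059), np.float64(0.0122)] F [-0.3 -0.3 -2.1] g 54.5 jaw [692.6 -16.4] q7 -0.33
```

View pics/s20z.png

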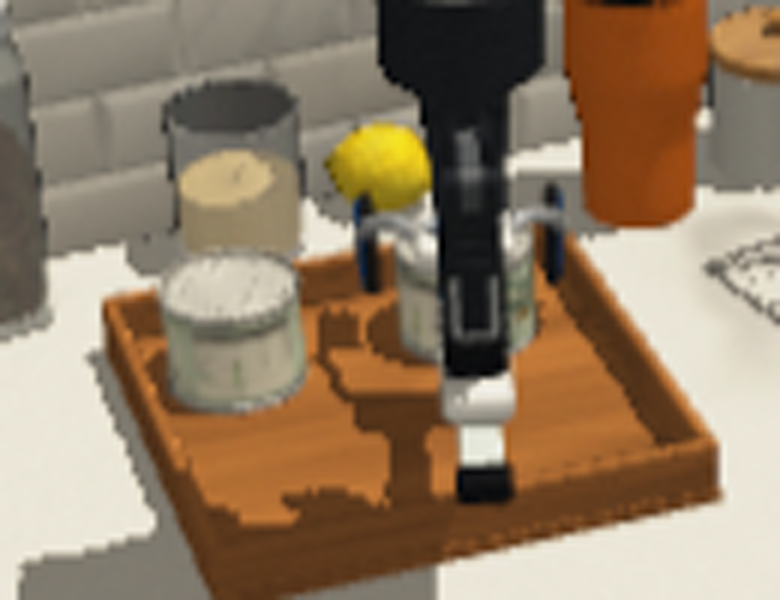

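{"method": "arm_command", "body": {
  "increments": [
    [55,0,0,8,0,0,0],
    [55,0,0,16,0,0,0],
    [55,0,0,24,-0.005,0.012,0],
    [57,-3,0,20,0,0,-0.06],
    [58,-4,-2,5,0,0,-0.13]
  ]
}}

```text
t: 19.9
ee_pos: [0.4747, 0.0553, 0.2371]
eef_rot: [-0.613, -0.351, 0.615, -0.35]
ft_force: [-0.5, -0.1, -2.8]
grip_width: 0.058
```

{"method": "arm_command", "body": {
  "increments": [
    [58,-3,-2,0,0,0,-0.13],
    [58,-3,-2,0,0,0,-0.13],
    [58,-3,-2,0,0,0,-0.13],
    [58,-2,-1,-5,0,0,-0.13],
    [58,-2,-1,-8,0,0,-0.13]
  ]
}}

```text
t: 20.4
ee_pos: [0.4635, 0.0468, 0.229]
eef_rot: [0.698, 0.127, -0.693, 0.125]
ft_force: [-0.4, 0.1, -2.8]
grip_width: 0.058
```

```bash
cat >> h.py <<'E'
def tins(f,d,K,T,D,zl=.048,zh=.064):
    P=pts(d,K,T);m=(P[...,2]>zl)&(P[...,2]<zh)
    for n,c in D.items():
        q=P[m&(np.hypot(P[...,0]-c[0],P[...,1]-c[1])<.046)]
        if len(q)>20:
            c2,r=cv2.minEnclosingCircle((q[:,:2]*1000).astype(np.float32));print(f,n,len(q),np.round(c2,1),round(r,1),np.median(q,0).round(3))
        else: print(f,n,len(q))
E
python3 -c "
from h import *
goto(464,48,153,-75)
im,d,K,T=shot('top','t21.png')
tins('top',d,K,T,dict(C=(.577,-.375),D=(.454,-.389)))
im,d,K,T=shot('scene','s21.png')
tins('sc',d,K,T,dict(tA=(.703,.110),tB=(.692,-.016)),.055,.075)
"
```

```text
t 20.4 p [463.5  46.8 229. ] yaw -69.52 lev w [np.float64(-0.0043), np.float64(0.0063)] F [-0.4  0.1 -2.8] g 58.0 jaw [ 541.5 -162.2] q7 -1.27
d mm [  0.5   1.2 -76. ] wz -0.0956
top C 188 [ 577.7 -375. ] 41.3 [ 0.578 -0.364  0.054]
top D 219 [ 454.4 -389. ] 40.3 [ 0.45  -0.38   0.055]
sc tA 308 [706.4 113.8] 43.3 [0.698 0.114 0.065]
sc tB 72 [698.4 -11.8] 38.4 [0.706 0.006 0.066]
```

View pics/s21.png

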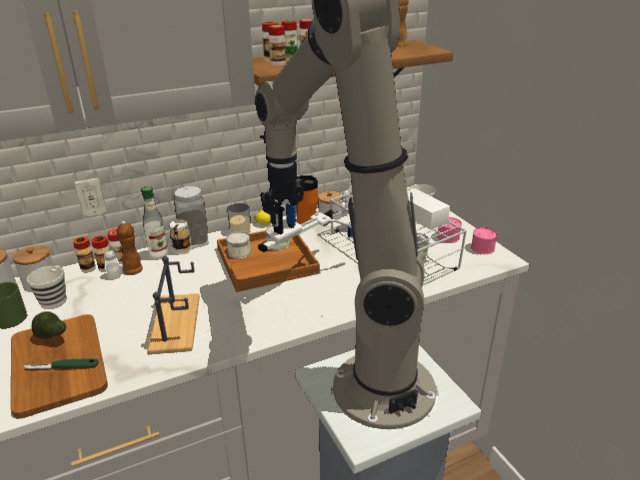

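View pics/t21.png

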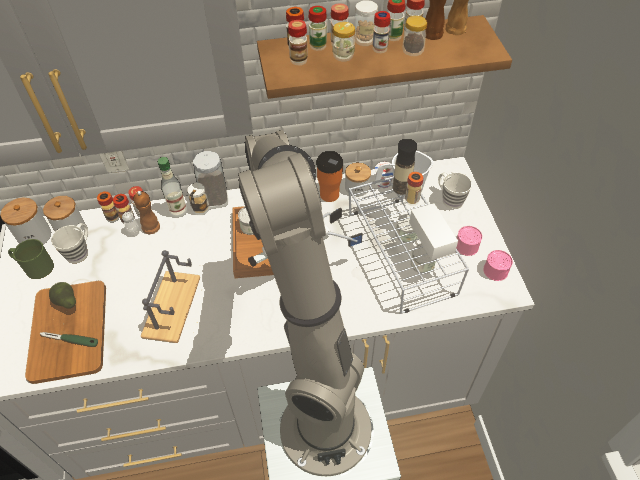

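{"method": "arm_command", "body": {
  "increments": [
    [58,0,0,-18,-0.004,0.006,-0.06],
    [58,0,0,-18,0,0,-0.03],
    [58,0,0,-18,0,0,0],
    [58,0,0,-16,0,0,0],
    [58,0,0,-6,0,0,0]
  ]
}}

```text
t: 21.0
ee_pos: [0.4657, 0.0481, 0.1536]
eef_rot: [0.701, 0.103, -0.698, 0.101]
ft_force: [-0.1, -0.1, -2.5]
grip_width: 0.0578
```

```bash
python3 -c "
from h import *
goto(518,-155,152,-75)
"
```

```text
t 21.0 p [465.7  48.1 153.6] yaw -73.41 lev w [np.float64(-0.0026), np.float64(0.004)] F [-0.1 -0.1 -2.5] g 57.8 jaw [ 529.3 -165.6] q7 -1.19
d mm [  52.3 -203.1   -1.6] wz -0.0278
```

{"method": "arm_command", "body": {
  "increments": [
    [58,6,-22,0,0,0,-0.025],
    [58,6,-24,0,0,0,0],
    [58,6,-24,0,0,0,0],
    [58,6,-24,-1,0,0,0],
    [58,6,-24,-1,0,0,0]
  ]
}}

```text
t: 21.5
ee_pos: [0.4984, -0.0688, 0.1539]
eef_rot: [0.702, 0.103, -0.698, 0.1]
ft_force: [1.1, -0.0, -2.4]
grip_width: 0.0578
```

```bash
python3 -c "
from h import *
goto(518,-155,152,-75)
im,d,K,T=shot('top','t22.png')
tins('top',d,K,T,dict(C=(.577,-.375),D=(.454,-.389)))
cv2.imwrite('pics/t22z.png',cv2.resize(im[150:310,300:490,::-1],None,fx=3.7,fy=3.7,interpolation=cv2.INTER_CUBIC))
"
```

```text
t 21.5 p [498.4 -68.8 153.9] yaw -73.49 lev w [np.float64(-0.0048), np.float64(0.0052)] F [ 1.1 -0.  -2.4] g 57.8 jaw [ 561.8 -282.6] q7 -0.9
d mm [ 19.6 -86.2  -1.9] wz -0.0263
top C 190 [ 579.8 -368.7] 40.0 [ 0.577 -0.364  0.054]
top D 220 [ 453.7 -387.3] 40.5 [ 0.449 -0.38   0.055]
```

View pics/t22z.png

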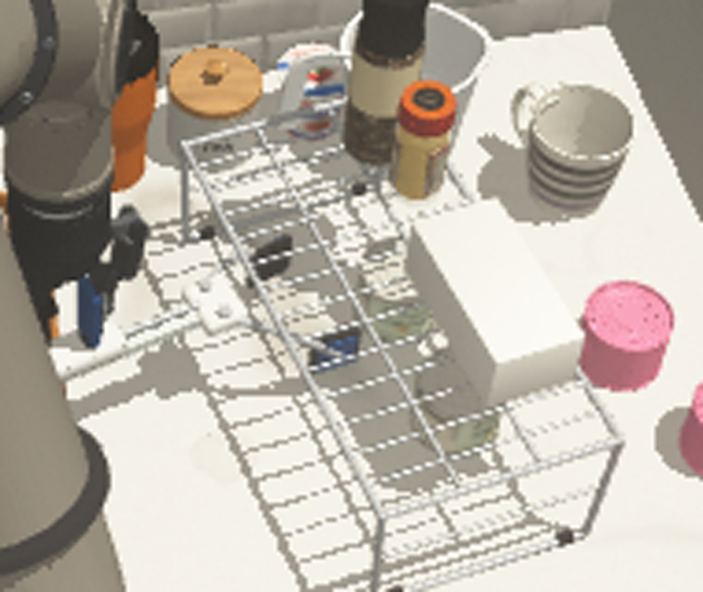

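{"method": "arm_command", "body": {
  "increments": [
    [58,3,-18,-1,-0.005,0.005,-0.03],
    [58,4,-20,-1,0,0,0],
    [58,4,-20,-1,0,0,0],
    [58,4,-18,0,0,0,0],
    [58,2,-10,0,0,0,0]
  ]
}}

```text
t: 22.05
ee_pos: [0.5198, -0.1624, 0.1552]
eef_rot: [0.703, 0.092, -0.699, 0.095]
ft_force: [-0.0, -0.7, -2.5]
grip_width: 0.0578
```

```bash
python3 -c "
from h import *
p,y,u=goto(518,-155,152,-75) or pose()
print('target for tin at current yaw', (np.array([.578,-.374])-.227*u)*1000)
im,d,K,T=shot('top','t23.png')
cv2.imwrite('pics/t23z.png',cv2.resize(im[150:310,300:490,::-1],None,fx=3.7,fy=3.7,interpolation=cv2.INTER_CUBIC))
"
```

```text
t 22.05 p [ 519.8 -162.4  155.2] yaw -74.76 lev w [np.float64(0.0029), np.float64(0.0067)] F [-0.  -0.7 -2.5] g 57.8 jaw [ 578.4 -377.5] q7 -0.73
d mm [-1.8  7.4 -3.2] wz -0.0043
t 22.05 p [ 519.8 -162.4  155.2] yaw -74.76 lev w [np.float64(0.0029), np.float64(0.0067)] F [-0.  -0.7 -2.5] g 57.8 jaw [ 578.4 -377.5] q7 -0.73
target for tin at current yaw [ 518.31436761 -154.98715726]
```

View pics/t23z.png

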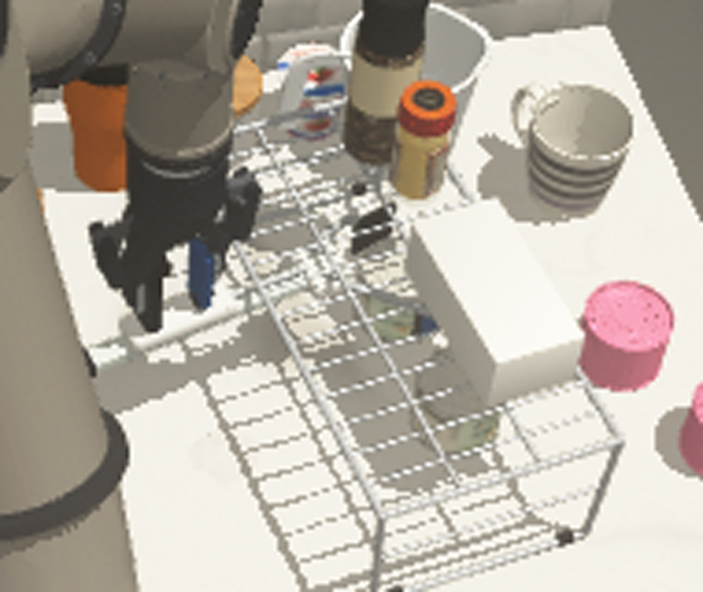

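{"method": "arm_command", "body": {
  "increments": [
    [58,-1,5,-3,0.003,0.006,0],
    [54,0,0,0,0,0,0],
    [48,0,0,0,0,0,0],
    [42,0,0,0,0,0,0],
    [42,0,0,0,0,0,0]
  ]
}}

```text
t: 22.6
ee_pos: [0.5197, -0.1569, 0.1533]
eef_rot: [0.702, 0.094, -0.7, 0.095]
ft_force: [-0.2, -1.6, -1.7]
grip_width: 0.0488
```

```bash
python3 -c "
from h import *
p,y,u=pose()
im,d,K,T=shot('top','t24.png')
cv2.imwrite('pics/t24z.png',cv2.resize(im[150:310,300:490,::-1],None,fx=3.7,fy=3.7,interpolation=cv2.INTER_CUBIC))
"
```

```text
t 22.6 p [ 519.7 -156.9  153.3] yaw -74.62 lev w [np.float64(0.0017), np.float64(0.0028)] F [-0.2 -1.6 -1.7] g 48.8 jaw [ 578.9 -371.9] q7 -0.74
```

View pics/t24z.png

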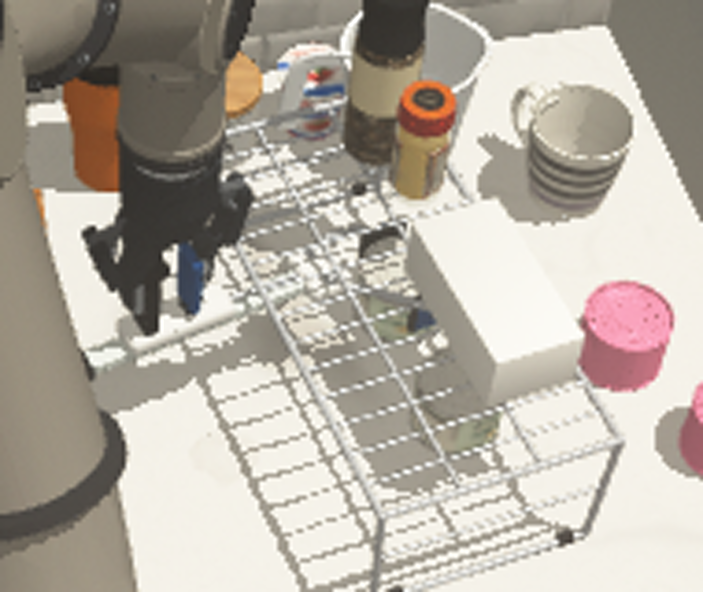

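{"method": "arm_command", "body": {
  "increments": [
    [42,0,0,4,0,0,0],
    [42,0,0,4,0,0,0],
    [42,-3,10,0,0,0,0],
    [42,-5,18,0,0,0,0],
    [42,-6,22,0,0,0,0]
  ]
}}

```text
t: 23.15
ee_pos: [0.5032, -0.1038, 0.1606]
eef_rot: [-0.7, -0.095, 0.701, -0.093]
ft_force: [-0.5, 0.1, -5.0]
grip_width: 0.0487
```

{"method": "arm_command", "body": {
  "increments": [
    [42,-6,23,0,0,0,0],
    [42,-6,23,0,0,0,0],
    [42,-6,23,0,0,0,0],
    [42,-6,23,0,0,0,0],
    [42,-6,23,0,0,0,0]
  ]
}}

```text
t: 23.65
ee_pos: [0.4679, 0.0213, 0.1596]
eef_rot: [-0.699, -0.098, 0.703, -0.091]
ft_force: [0.3, -0.1, -4.7]
grip_width: 0.0486
```

```bash
python3 -c "
from h import *
goto(464,60,165,-75)
"
```

```text
t 23.65 p [467.9  21.3 159.6] yaw -74.63 lev w [np.float64(-0.008), np.float64(-0.0066)] F [ 0.3 -0.1 -4.7] g 48.6 jaw [ 527.  -193.7] q7 -1.15
d mm [-3.9 38.7  5.4] wz -0.0064
```

{"method": "arm_command", "body": {
  "increments": [
    [42,-4,22,0,-0.008,-0.006,0],
    [42,-2,10,16,0,0,0],
    [42,0,0,25,0,0,0],
    [42,0,8,22,0,0,0.05],
    [42,0,25,8,0,0,0.05]
  ]
}}

```text
t: 24.15
ee_pos: [0.4542, 0.0944, 0.2303]
eef_rot: [-0.691, -0.134, 0.698, -0.131]
ft_force: [0.2, 0.7, -5.0]
grip_width: 0.0483
```

```bash
python3 -c "
from h import *
goto(456,187,235,-60)
"
```

```text
t 24.15 p [454.2  94.4 230.3] yaw -68.45 lev w [np.float64(-0.0019), np.float64(-0.0103)] F [ 0.2  0.7 -5. ] g 48.3 jaw [ 536.1 -113. ] q7 -1.35
d mm [ 1.8 92.6  4.7] wz 0.1474
```

{"method": "arm_command", "body": {
  "increments": [
    [42,0,26,0,0,-0.01,0.04],
    [42,0,26,0,0,0,0.04],
    [42,0,26,0,0,0,0.04],
    [42,0,12,-10,0,0,0.03],
    [42,0,2,-15,0,0,0]
  ]
}}

```text
t: 24.65
ee_pos: [0.4525, 0.1991, 0.2062]
eef_rot: [0.682, 0.194, -0.68, 0.187]
ft_force: [1.2, -0.0, -4.6]
grip_width: 0.0486
```

```bash
python3 -c "
from h import *
goto(456,187,168,-60)
im,d,K,T=shot('scene','s25.png')
cv2.imwrite('pics/s25z.png',cv2.resize(im[190:300,200:340,::-1],None,fx=5,fy=5,interpolation=cv2.INTER_CUBIC))
"
```

```text
t 24.65 p [452.5 199.1 206.2] yaw -58.76 lev w [np.float64(-0.0105), np.float64(0.0013)] F [ 1.2 -0.  -4.6] g 48.6 jaw [568.1   8.4] q7 -1.33
d mm [  3.5 -12.1 -38.2] wz -0.0216
```

View pics/s25z.png

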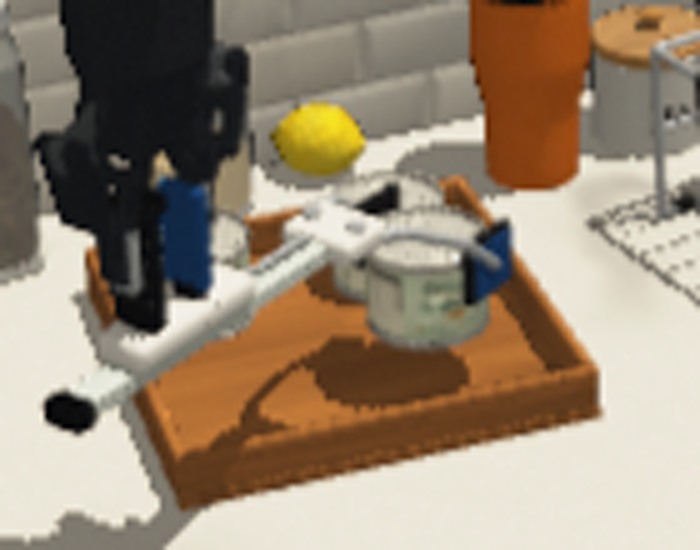

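{"method": "arm_command", "body": {
  "increments": [
    [42,1,-12,-8,-0.01,0,-0.015],
    [42,0,-2,-12,0,0,0],
    [42,0,0,-12,0,0,0],
    [42,0,0,-6,0,0,0],
    [42,0,0,-3,0,0,0]
  ]
}}

```text
t: 25.2
ee_pos: [0.4519, 0.1812, 0.1584]
eef_rot: [-0.681, -0.182, 0.685, -0.186]
ft_force: [-6.0, 4.2, 13.8]
grip_width: 0.0487
```

```bash
python3 -c "
from h import *
goto(456,187,161,-60)
"
```

```text
t 25.2 p [451.9 181.2 158.4] yaw -59.84 lev w [np.float64(0.0065), np.float64(-0.004)] F [-6.   4.2 13.8] g 48.7 jaw [564.  -11.6] q7 -1.27
d mm [4.1 5.8 2.6] wz -0.0029
```

{"method": "arm_command", "body": {
  "increments": [
    [42,0,0,3,0,0,0],
    [42,0,0,0,0,0,0],
    [42,0,0,0,0,0,0],
    [42,0,0,0,0,0,0],
    [42,0,0,0,0,0,0]
  ]
}}

```text
t: 25.7
ee_pos: [0.4527, 0.1805, 0.1613]
eef_rot: [-0.681, -0.182, 0.685, -0.185]
ft_force: [0.5, -0.1, -4.1]
grip_width: 0.0485
```

```bash
python3 -c "
from h import *
goto(456,187,161,-60)
im,d,K,T=shot('scene','s26.png')
cv2.imwrite('pics/s26z.png',cv2.resize(im[190:300,200:340,::-1],None,fx=5,fy=5,interpolation=cv2.INTER_CUBIC))
"
```

```text
t 25.7 p [452.7 180.5 161.3] yaw -59.93 lev w [np.float64(0.0064), np.float64(-0.0032)] F [ 0.5 -0.1 -4.1] g 48.5 jaw [564.4 -12.5] q7 -1.27
d mm [ 3.3  6.5 -0.3] wz -0.0012
```

View pics/s26z.png

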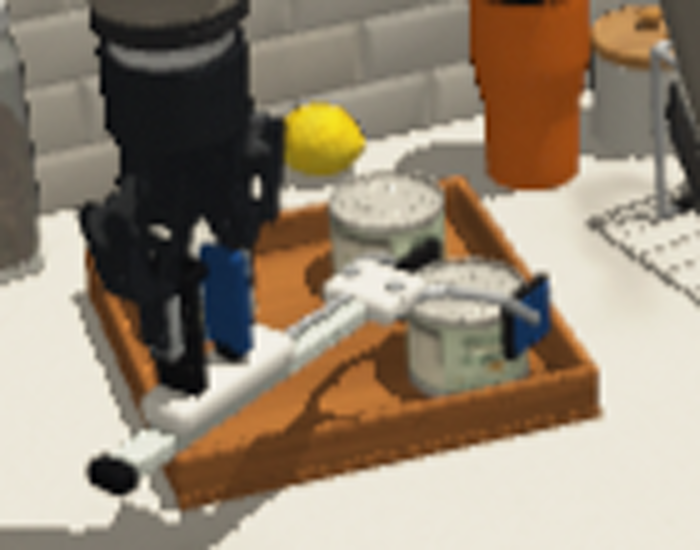

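{"method": "arm_command", "body": {
  "increments": [
    [42,0,0,-2,0,0,0],
    [51,0,0,0,0,0,0],
    [53,0,0,0,0,0,0],
    [55,0,0,0,0,0,0],
    [55,0,0,0,0,0,0]
  ]
}}

```text
t: 26.25
ee_pos: [0.4537, 0.1808, 0.1598]
eef_rot: [-0.682, -0.182, 0.684, -0.186]
ft_force: [0.1, -0.3, -2.4]
grip_width: 0.0553
```

```bash
python3 -c "
from h import *
goto(456,187,161,-60)
im,d,K,T=shot('scene','s27.png')
cv2.imwrite('pics/s27z.png',cv2.resize(im[190:300,200:340,::-1],None,fx=5,fy=5,interpolation=cv2.INTER_CUBIC))
im,d,K,T=shot('top','t27.png')
tins('top',d,K,T,dict(D=(.454,-.389)))
"
```

```text
t 26.25 p [453.7 180.8 159.8] yaw -59.86 lev w [np.float64(0.0061), np.float64(-0.0011)] F [ 0.1 -0.3 -2.4] g 55.3 jaw [565.6 -12. ] q7 -1.27
d mm [2.3 6.2 1.2] wz -0.0024
top D 165 [ 431.8 -383.5] 33.9 [ 0.433 -0.379  0.054]
```

View pics/s27z.png

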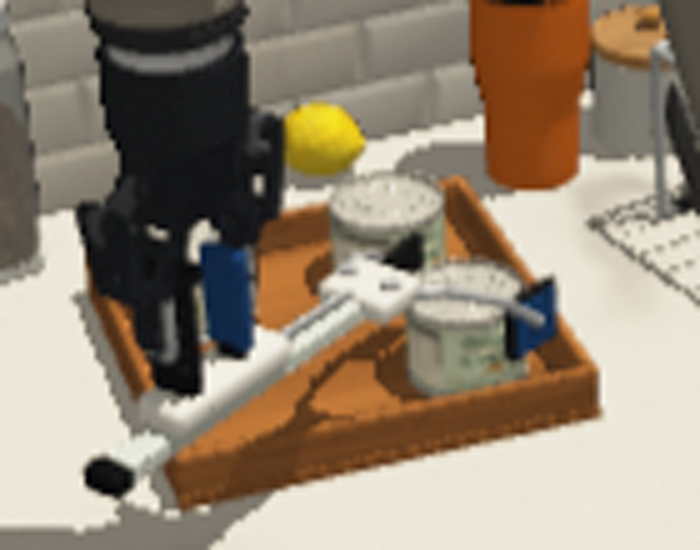

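View pics/t27.png

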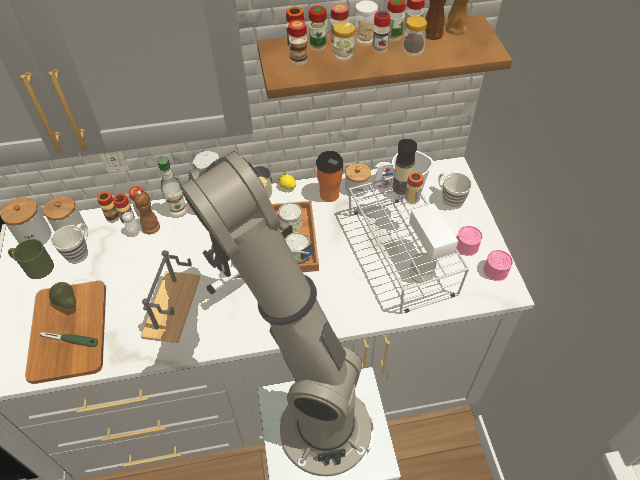

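```bash
python3 -c "
from h import *
im,d,K,T=shot('top','t28.png');np.savez('t28.npz',d=d,im=im,K=K,T=T)
cv2.imwrite('pics/t28z.png',cv2.resize(im[200:310,370:480,::-1],None,fx=5.4,fy=5.4,interpolation=cv2.INTER_CUBIC))
P=pts(d,K,T);m=(P[...,2]>0.045)&(P[...,2]<0.066)&(P[...,0]>.3)&(P[...,0]<.62)&(P[...,1]<-.24)&(P[...,1]>-.48)
k,l,s,c=cv2.connectedComponentsWithStats(cv2.morphologyEx(m.astype(np.uint8),cv2.MORPH_CLOSE,np.ones((3,3))))
for i in range(1,k):
    if s[i,4]>25: q=P[(l==i)&m];print(s[i],np.median(q,0).round(3),q.min(0).round(3),q.max(0).round(3),cv2.minEnclosingCircle((q[:,:2]*1000).astype(np.float32)))
"
```

```text
[411 253  26  23 432] [ 0.415 -0.377  0.054] [ 0.38  -0.416  0.045] [ 0.461 -0.34   0.064] ((419.9920349121094, -373.869873046875), 42.06886291503906)
```

View pics/t28z.png

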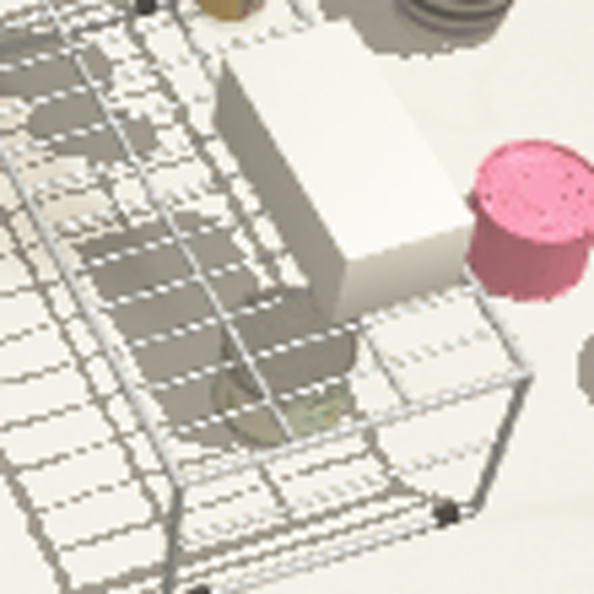

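{"method": "arm_command", "body": {
  "increments": [
    [57,0,0,0,0,0,0],
    [57,0,0,4,0,0,0],
    [57,0,0,12,0,0,0],
    [57,0,0,22,0,0,0],
    [58,0,0,25,0,0,0]
  ]
}}

```text
t: 26.9
ee_pos: [0.4516, 0.1793, 0.2236]
eef_rot: [-0.68, -0.18, 0.686, -0.187]
ft_force: [0.8, -0.1, -1.5]
grip_width: 0.0581
```

{"method": "arm_command", "body": {
  "increments": [
    [58,-2,-20,2,0,0,-0.08],
    [58,-3,-25,0,0,0,-0.1],
    [58,-3,-25,0,0,0,-0.1],
    [58,-3,-25,0,0,0,-0.1],
    [58,-3,-25,0,0,0,-0.1]
  ]
}}

```text
t: 27.4
ee_pos: [0.4412, 0.0599, 0.234]
eef_rot: [0.708, 0.011, -0.706, 0.012]
ft_force: [-0.1, -0.3, -2.9]
grip_width: 0.0582
```

```bash
python3 -c "
from h import *
goto(432,30,155,-92)
im,d,K,T=shot('top','t29.png')
tins('top',d,K,T,dict(D=(.418,-.376)),.05,.066)
im,d,K,T=shot('scene','s29.png')
tins('sc',d,K,T,dict(D=(.418,-.376)),.05,.066)
tins('sc',d,K,T,dict(tA=(.703,.110),tB=(.692,-.016),tC=(.565,-.012)),.055,.075)
"
```

```text
t 27.4 p [441.2  59.9 234. ] yaw -88.08 lev w [np.float64(0.0013), np.float64(0.0022)] F [-0.1 -0.3 -2.9] g 58.2 jaw [ 448.7 -163. ] q7 -1.68
d mm [ -9.2 -29.9 -79. ] wz -0.0684
top D 277 [ 418.4 -378. ] 40.2 [ 0.417 -0.378  0.055]
sc D 97 [ 420.6 -380.1] 40.3 [ 0.414 -0.389  0.057]
sc tA 308 [702.9 110.9] 42.9 [0.699 0.114 0.065]
sc tB 89 [699.1 -13.4] 40.2 [ 0.703 -0.001  0.066]
sc tC 332 [565.6 -17.1] 42.4 [ 0.562 -0.015  0.065]
```

View pics/s29.png

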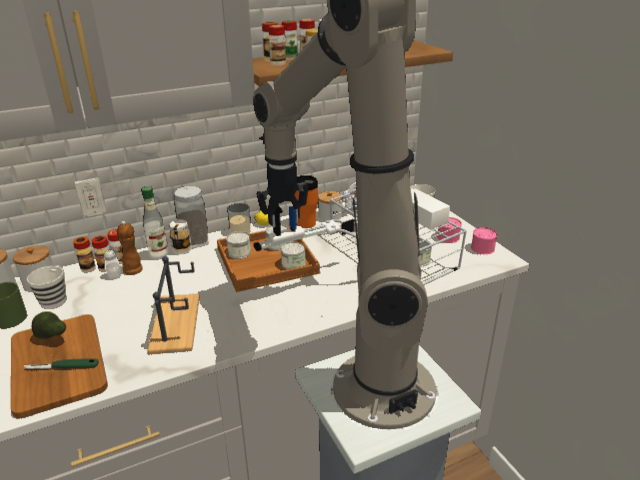

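{"method": "arm_command", "body": {
  "increments": [
    [58,-4,-14,-16,0,0,-0.06],
    [58,-3,-12,-18,0,0,0],
    [58,-2,0,-18,0,0,0],
    [58,0,0,-18,0,0,0],
    [58,0,0,-8,0,0,0]
  ]
}}

```text
t: 28.0
ee_pos: [0.4347, 0.0322, 0.1586]
eef_rot: [0.71, -0.008, -0.704, -0.013]
ft_force: [-0.3, 0.6, -3.0]
grip_width: 0.058
```

```bash
python3 -c "
from h import *
p,y,u=pose()
goto(426,-153,154,-92)
im,d,K,T=shot('top','t30.png')
cv2.imwrite('pics/t30z.png',cv2.resize(im[150:310,300:490,::-1],None,fx=3.7,fy=3.7,interpolation=cv2.INTER_CUBIC))
"
```

```text
t 28.0 p [434.7  32.2 158.6] yaw -91.67 lev w [np.float64(-0.0061), np.float64(0.0098)] F [-0.3  0.6 -3. ] g 58.0 jaw [ 428.2 -190.7] q7 -1.5
t 28.0 p [434.7  32.2 158.6] yaw -91.67 lev w [np.float64(-0.0061), np.float64(0.0098)] F [-0.3  0.6 -3. ] g 58.0 jaw [ 428.2 -190.7] q7 -1.5
d mm [  -8.7 -185.2   -4.6] wz -0.0058
```

View pics/t30z.png

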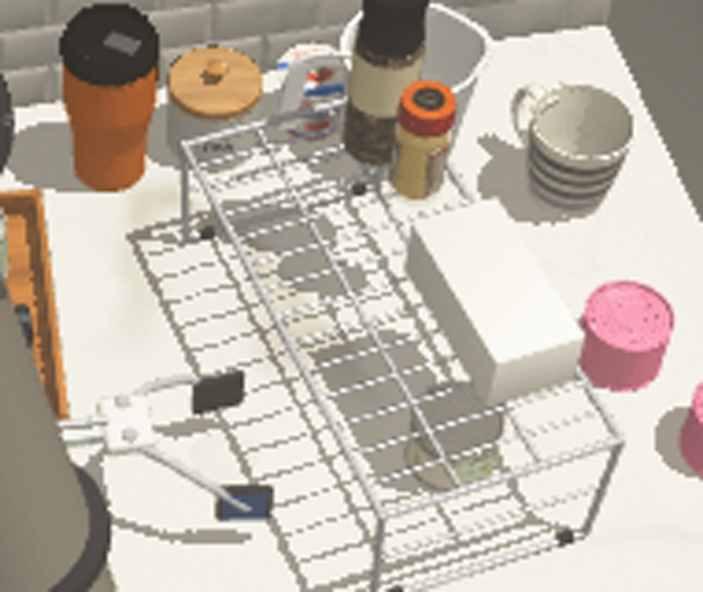

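{"method": "arm_command", "body": {
  "increments": [
    [58,-2,-20,-2,-0.006,0.01,0],
    [58,-1,-23,-1,0,0,0],
    [58,-1,-23,-1,0,0,0],
    [58,-1,-23,-1,0,0,0],
    [58,-1,-20,0,0,0,0]
  ]
}}

```text
t: 28.55
ee_pos: [0.4321, -0.0754, 0.1568]
eef_rot: [0.708, -0.005, -0.706, -0.006]
ft_force: [0.6, 0.2, -2.7]
grip_width: 0.0586
```

```bash
python3 -c "
from h import *
goto(426,-153,154,-92)
im,d,K,T=shot('top','t31.png')
cv2.imwrite('pics/t31z.png',cv2.resize(im[150:310,300:490,::-1],None,fx=3.7,fy=3.7,interpolation=cv2.INTER_CUBIC))
"
```

```text
t 28.55 p [432.1 -75.4 156.8] yaw -90.95 lev w [np.float64(-0.0013), np.float64(0.0033)] F [ 0.6  0.2 -2.7] g 58.6 jaw [ 428.4 -298.4] q7 -1.22
d mm [ -6.1 -77.6  -2.8] wz -0.0183
```

View pics/t31z.png

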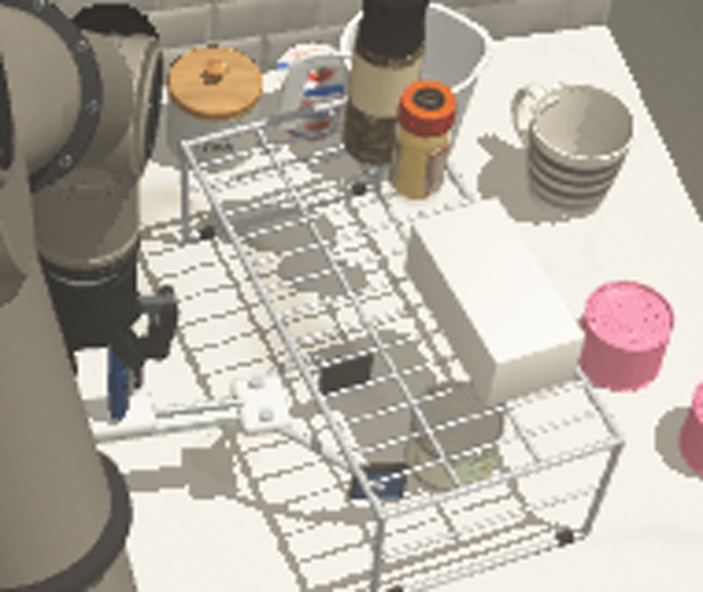

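{"method": "arm_command", "body": {
  "increments": [
    [58,-5,-10,-1,0,0.003,-0.018],
    [58,-2,-18,-1,0,0,0],
    [58,-1,-20,-1,0,0,0],
    [58,-1,-18,0,0,0,0],
    [58,-1,-10,0,0,0,0]
  ]
}}

```text
t: 29.1
ee_pos: [0.4234, -0.1562, 0.1573]
eef_rot: [0.709, -0.012, -0.705, -0.013]
ft_force: [-0.9, 0.8, -2.7]
grip_width: 0.0581
```

```bash
python3 -c "
from h import *
p,y,u=pose()
print('target', (np.array([.418,-.378])-.223*u)*1000)
"
```

```text
t 29.1 p [ 423.4 -156.2  157.3] yaw -92.07 lev w [np.float64(-0.0018), np.float64(0.0051)] F [-0.9  0.8 -2.7] g 58.1 jaw [ 415.4 -379.1] q7 -1.03
target [ 426.05952333 -155.14568866]
```

{"method": "arm_command", "body": {
  "increments": [
    [58,2,1,-4,0,0.005,0],
    [54,0,0,-1,0,0,0],
    [48,0,0,0,0,0,0],
    [42,0,0,0,0,0,0],
    [42,0,0,0,0,0,0]
  ]
}}

```text
t: 29.6
ee_pos: [0.4271, -0.1553, 0.153]
eef_rot: [0.708, -0.012, -0.706, -0.012]
ft_force: [-1.4, -2.1, -0.8]
grip_width: 0.0486
```

```bash
python3 -c "
from h import *
pose()
im,d,K,T=shot('top','t32.png')
cv2.imwrite('pics/t32z.png',cv2.resize(im[150:310,300:490,::-1],None,fx=3.7,fy=3.7,interpolation=cv2.INTER_CUBIC))
"
```

```text
t 29.6 p [ 427.1 -155.3  153. ] yaw -91.99 lev w [np.float64(0.0006), np.float64(0.0017)] F [-1.4 -2.1 -0.8] g 48.6 jaw [ 419.3 -378.2] q7 -1.02
```

View pics/t32z.png

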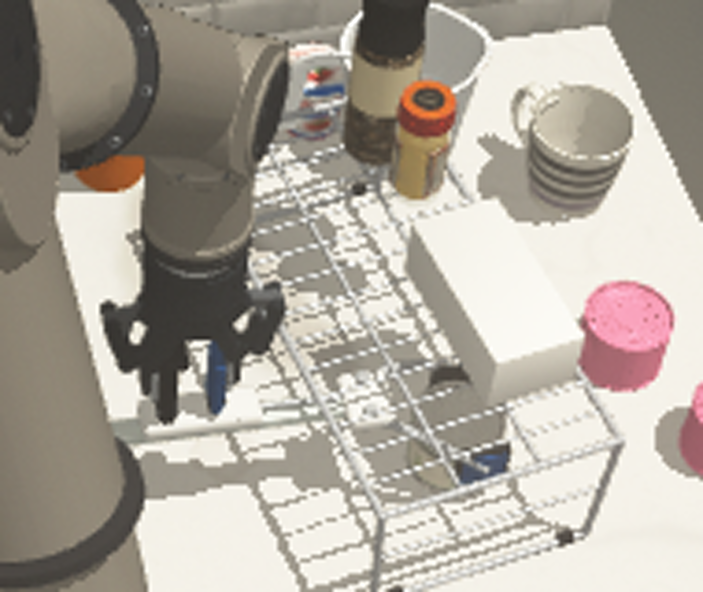

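{"method": "arm_command", "body": {
  "increments": [
    [42,0,0,4,0,0,0],
    [42,0,0,4,0,0,0],
    [42,0,10,0,0,0,0],
    [42,1,18,0,0,0,0],
    [42,1,22,0,0,0,0]
  ]
}}

```text
t: 30.15
ee_pos: [0.4265, -0.1018, 0.1607]
eef_rot: [-0.706, 0.013, 0.708, 0.016]
ft_force: [-0.0, 1.3, -5.4]
grip_width: 0.0485
```

{"method": "arm_command", "body": {
  "increments": [
    [42,1,23,0,0,0,0],
    [42,1,23,0,0,0,0],
    [42,1,23,0,0,0,0],
    [42,1,23,0,0,0,0],
    [42,1,23,0,0,0,0]
  ]
}}

```text
t: 30.65
ee_pos: [0.4287, 0.0236, 0.1602]
eef_rot: [-0.705, 0.01, 0.709, 0.018]
ft_force: [0.5, -0.7, -5.4]
grip_width: 0.0492
```

```bash
python3 -c "
from h import *
goto(434,60,160,-92)
"
```

```text
t 30.65 p [428.7  23.6 160.2] yaw -92.26 lev w [np.float64(-0.0108), np.float64(-0.0046)] F [ 0.5 -0.7 -5.4] g 49.2 jaw [ 419.9 -199.2] q7 -1.49
d mm [ 5.3 36.4 -0.2] wz 0.0045
```

{"method": "arm_command", "body": {
  "increments": [
    [42,0,20,4,-0.01,-0.005,0],
    [42,0,10,20,0,0,0],
    [42,0,8,25,0,0,0],
    [42,0,15,25,0,0,0.03],
    [42,0,28,8,0,0,0.09]
  ]
}}

```text
t: 31.15
ee_pos: [0.4235, 0.1127, 0.2428]
eef_rot: [-0.704, -0.031, 0.709, -0.029]
ft_force: [0.6, -0.2, -5.5]
grip_width: 0.0487
```

{"method": "arm_command", "body": {
  "increments": [
    [42,-1,30,0,0,0,0.12],
    [42,-1,30,0,0,0,0.12],
    [42,-1,30,0,0,0,0.12],
    [42,-1,30,0,0,0,0.12],
    [42,-1,30,0,0,0,0.12]
  ]
}}

```text
t: 31.65
ee_pos: [0.4133, 0.2729, 0.244]
eef_rot: [-0.66, -0.25, 0.666, -0.242]
ft_force: [0.3, 0.4, -5.0]
grip_width: 0.0484
```

```bash
python3 -c "
from h import *
goto(417,275,185,-45)
"
```

```text
t 31.65 p [413.3 272.9 244. ] yaw -49.26 lev w [np.float64(-0.007), np.float64(-0.0113)] F [ 0.3  0.4 -5. ] g 48.4 jaw [558.8 103.9] q7 -1.38
d mm [  3.7   2.1 -59. ] wz 0.0743
```

{"method": "arm_command", "body": {
  "increments": [
    [42,-6,-9,0,-0.007,-0.011,0.07],
    [42,-7,-9,0,0,0,0.08],
    [42,-7,-9,-10,0,0,0.08],
    [42,-5,-7,-15,0,0,0.05],
    [42,0,0,-15,0,0,0]
  ]
}}

```text
t: 32.15
ee_pos: [0.3807, 0.2488, 0.2028]
eef_rot: [-0.617, -0.347, 0.618, -0.344]
ft_force: [-0.8, 0.2, -5.9]
grip_width: 0.0486
```

```bash
python3 -c "
from h import *
goto(388,238,165,-33)
im,d,K,T=shot('scene','s33.png')
cv2.imwrite('pics/s33z.png',cv2.resize(im[190:330,140:340,::-1],None,fx=3.8,fy=3.8,interpolation=cv2.INTER_CUBIC))
"
```

```text
t 32.15 p [380.7 248.8 202.8] yaw -31.53 lev w [np.float64(-0.0035), np.float64(-0.0036)] F [-0.8  0.2 -5.9] g 48.6 jaw [570.8 132.1] q7 -1.11
d mm [  7.3 -10.8 -37.8] wz -0.0257
```

View pics/s33z.png

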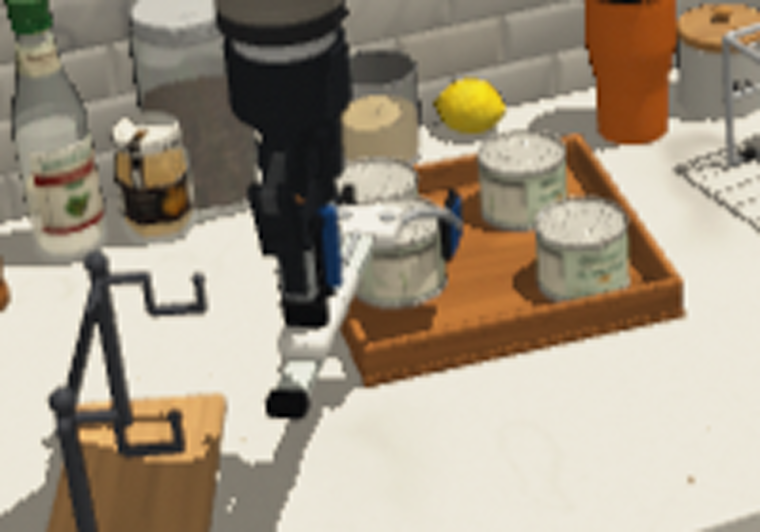

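{"method": "arm_command", "body": {
  "increments": [
    [42,4,-10,-8,-0.003,-0.003,0],
    [42,2,-6,-10,0,0,0],
    [42,0,0,-10,0,0,0],
    [42,0,0,-4,0,0,0],
    [42,0,0,0,0,0,0]
  ]
}}

```text
t: 32.7
ee_pos: [0.3844, 0.2317, 0.166]
eef_rot: [-0.615, -0.345, 0.619, -0.345]
ft_force: [0.4, 0.5, -5.4]
grip_width: 0.0482
```

```bash
python3 -c "
from h import *
goto(388,238,162,-33)
"
```

```text
t 32.7 p [384.4 231.7 166. ] yaw -31.55 lev w [np.float64(0.0034), np.float64(-0.0047)] F [ 0.4  0.5 -5.4] g 48.2 jaw [574.5 115. ] q7 -1.02
d mm [ 3.6  6.3 -4. ] wz -0.0253
```

{"method": "arm_command", "body": {
  "increments": [
    [42,0,0,-2,0,0,0],
    [42,0,0,-2,0,0,0],
    [42,0,0,-1,0,0,0],
    [42,0,0,0,0,0,0],
    [42,0,0,0,0,0,0]
  ]
}}

```text
t: 33.2
ee_pos: [0.3857, 0.233, 0.1625]
eef_rot: [-0.616, -0.345, 0.618, -0.345]
ft_force: [-2.3, -0.1, 0.3]
grip_width: 0.0486
```

{"method": "arm_command", "body": {
  "increments": [
    [45,0,0,0,0,0,0],
    [51,0,0,0,0,0,0],
    [53,0,0,0,0,0,0],
    [56,0,0,0,0,0,0],
    [56,0,0,0,0,0,0]
  ]
}}

```text
t: 33.7
ee_pos: [0.3871, 0.2336, 0.1629]
eef_rot: [0.617, 0.346, -0.617, 0.346]
ft_force: [0.3, 0.8, -3.3]
grip_width: 0.0562
```

```bash
python3 -c "
from h import *
pose()
im,d,K,T=shot('scene','s34.png')
cv2.imwrite('pics/s34z.png',cv2.resize(im[190:330,140:340,::-1],None,fx=3.8,fy=3.8,interpolation=cv2.INTER_CUBIC))
"
```

```text
t 33.7 p [387.1 233.6 162.9] yaw -31.49 lev w [np.float64(-0.0002), np.float64(0.0006)] F [ 0.3  0.8 -3.3] g 56.2 jaw [577.3 117.1] q7 -1.01
```

View pics/s34z.png

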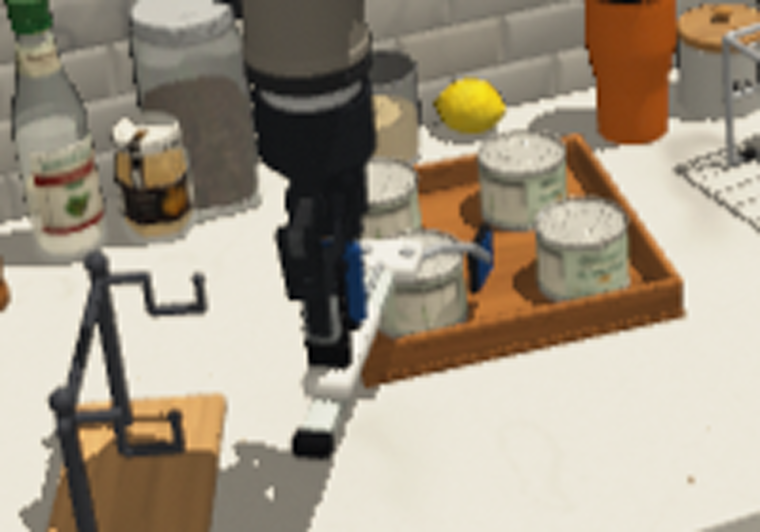

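{"method": "arm_command", "body": {
  "increments": [
    [57,0,0,8,0,0,0],
    [57,0,0,20,0,0,0],
    [58,0,0,25,0,0,0],
    [58,2,4,25,0,0,0.03],
    [58,6,18,6,0,0,0.03]
  ]
}}

```text
t: 34.25
ee_pos: [0.3944, 0.2522, 0.2506]
eef_rot: [-0.606, -0.362, 0.608, -0.364]
ft_force: [0.7, 1.0, -2.5]
grip_width: 0.0582
```

```bash
python3 -c "
from h import *
goto(426.6,345,243,-19.7)
"
```

```text
t 34.25 p [394.4 252.2 250.6] yaw -28.21 lev w [np.float64(0.0036), np.float64(-0.0015)] F [ 0.7  1.  -2.5] g 58.2 jaw [590.9 146.8] q7 -1.09
d mm [32.2 92.8 -7.6] wz 0.1485
```

{"method": "arm_command", "body": {
  "increments": [
    [58,8,22,-1,0,0,0.04],
    [58,8,22,-1,0,0,0.04],
    [58,8,22,-1,0,0,0.035],
    [58,5,14,-1,0,0,0.02],
    [58,1,4,0,0,0,0]
  ]
}}

```text
t: 34.75
ee_pos: [0.4265, 0.3414, 0.2513]
eef_rot: [0.581, 0.405, -0.578, 0.405]
ft_force: [-0.1, -0.1, -3.1]
grip_width: 0.058
```

Run:
```python
from h import *
goto(426.6,345,243,-19.7)
im,d,K,T=shot('wrist','w35.png');np.savez('w35.npz',im=im,d=d,K=K,T=T)
b=np.load('w4.npz')
# compare in tool frame: bar points
def m(im,d,K,T,nm):
    c=np.array(calibration('wrist')['tool_from_camera']);P=pts(d,K,c)
    v,u=np.mgrid[:480,:640]
    for n,(a,b_,cc,dd) in dict(bar=(460,560,240,300),housing=(300,365,235,300),rear=(175,228,240,300),head=(585,638,225,325)).items():
        k=(u>a)&(u<b_)&(v>cc)&(v<dd)&(P[...,0]<.095)&(P[...,0]>0); q=P[k];print(nm,n,len(q),(np.median(q,0)*1000).round(1),(q.min(0)*1000).round(1),(q.max(0)*1000).round(1))
m(b['im'],b['d'],b['K'],b['T'],'before');m(im,d,K,T,'now')
```

```text
t 34.75 p [426.5 341.4 251.3] yaw -20.08 lev w [np.float64(-0.0026), np.float64(0.0027)] F [-0.1 -0.1 -3.1] g 58.0 jaw [636.  264.8] q7 -0.95
d mm [ 0.1  3.6 -8.3] wz 0.0066
before bar 4344 [45.9 88.1 -2.1] [ 35.6  62.5 -10. ] [ 56.7 115.4  10.1]
before housing 3638 [29.3  4.4 -7.2] [ 26.8  -9.6 -17.1] [41.4 18.5  6.4]
before rear 2329 [ 46.1 -57.6  -1.6] [ 43.6 -72.1 -10.5] [ 57.4 -44.7  10.2]
before head 5022 [ 42.  134.3  -1.1] [ 36.9 119.8 -23.6] [ 50.7 156.5  29. ]
now bar 4338 [46.9 88.5 -2.7] [ 36.3  62.6 -10.9] [ 57.7 116.    9.4]
now housing 3760 [30.1  4.3 -7.4] [ 27.7  -9.7 -17.7] [42.  18.7  6.9]
now rear 2291 [ 46.8 -57.8  -2.7] [ 44.6 -73.  -11.3] [ 58.8 -44.7  11.3]
now head 4935 [ 43.  135.   -1.2] [ 38.3 120.8 -23.4] [ 52.3 157.4  29.9]
```

View pics/w35.png

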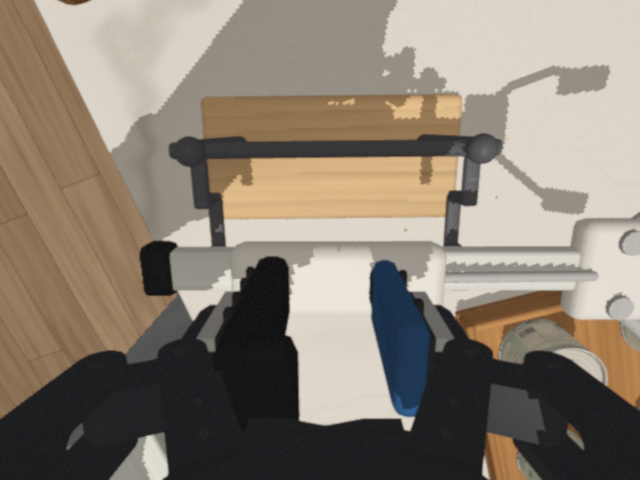

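{"method": "arm_command", "body": {
  "increments": [
    [58,0,3,-10,-0.002,0.002,0.006],
    [58,0,0,-12,0,0,0],
    [58,0,0,-12,0,0,0],
    [58,0,0,-6,0,0,0],
    [58,0,0,0,0,0,0]
  ]
}}

```text
t: 35.3
ee_pos: [0.4251, 0.34, 0.2069]
eef_rot: [-0.578, -0.405, 0.581, -0.406]
ft_force: [0.2, -0.0, -2.4]
grip_width: 0.0581
```

```bash
python3 -c "
from h import *
goto(426.6,345.2,174.4,-19.7)
"
```

```text
t 35.3 p [425.1 340.  206.9] yaw -20.02 lev w [np.float64(0.0026), np.float64(-0.0024)] F [ 0.2 -0.  -2.4] g 58.1 jaw [634.6 263.7] q7 -0.91
d mm [  1.5   5.2 -32.5] wz 0.0057
```

{"method": "arm_command", "body": {
  "increments": [
    [58,2,5,0,0.002,-0.002,0.006],
    [58,0,1,-3,0,0,0],
    [58,0,0,0,0,0,0],
    [58,0,0,0,0,0,0],
    [58,0,0,0,0,0,0]
  ]
}}

```text
t: 35.8
ee_pos: [0.4278, 0.3467, 0.2043]
eef_rot: [0.578, 0.407, -0.578, 0.407]
ft_force: [-0.1, 0.1, -2.8]
grip_width: 0.058
```

```bash
python3 -c "
from h import *
goto(426.6,345.2,174.4,-19.7)
"
```

```text
t 35.8 p [427.8 346.7 204.3] yaw -19.68 lev w [np.float64(-0.0004), np.float64(0.0006)] F [-0.1  0.1 -2.8] g 58.0 jaw [637.8 271.6] q7 -0.91
d mm [ -1.2  -1.5 -29.9] wz -0.0004
```

{"method": "arm_command", "body": {
  "increments": [
    [58,-1,-1,-7,0,0,0],
    [58,0,-1,-8,0,0,0],
    [58,0,0,-6,0,0,0],
    [58,0,0,-3,0,0,0],
    [58,0,0,0,0,0,0]
  ]
}}

```text
t: 36.3
ee_pos: [0.4264, 0.3442, 0.1781]
eef_rot: [0.578, 0.407, -0.578, 0.407]
ft_force: [0.4, -0.4, -2.0]
grip_width: 0.058
```

```bash
python3 -c "
from h import *
goto(426.6,345.2,174.4,-19.7)
"
```

```text
t 36.3 p [426.4 344.2 178.1] yaw -19.68 lev w [np.float64(-0.0003), np.float64(0.0003)] F [ 0.4 -0.4 -2. ] g 58.0 jaw [636.4 269.2] q7 -0.89
d mm [ 0.2  1.  -3.7] wz -0.0004
```

{"method": "arm_command", "body": {
  "increments": [
    [58,0,1,-2,0,0,0],
    [58,0,0,-2,0,0,0],
    [58,0,0,-1,0,0,0],
    [58,0,0,0,0,0,0],
    [58,0,0,0,0,0,0]
  ]
}}

```text
t: 36.8
ee_pos: [0.4272, 0.3466, 0.1745]
eef_rot: [0.579, 0.408, -0.577, 0.407]
ft_force: [-0.0, 0.7, -3.6]
grip_width: 0.0577
```

```bash
python3 -c "
from h import *
goto(426.6,345.2,174.4,-19.7)
im,d,K,T=shot('wrist','w36.png')
"
```

```text
t 36.8 p [427.2 346.6 174.5] yaw -19.65 lev w [np.float64(-0.0029), np.float64(0.0014)] F [-0.   0.7 -3.6] g 57.7 jaw [637.2 271.7] q7 -0.88
d mm [-0.6 -1.4 -0.1] wz -0.0009
```

View pics/w36.png

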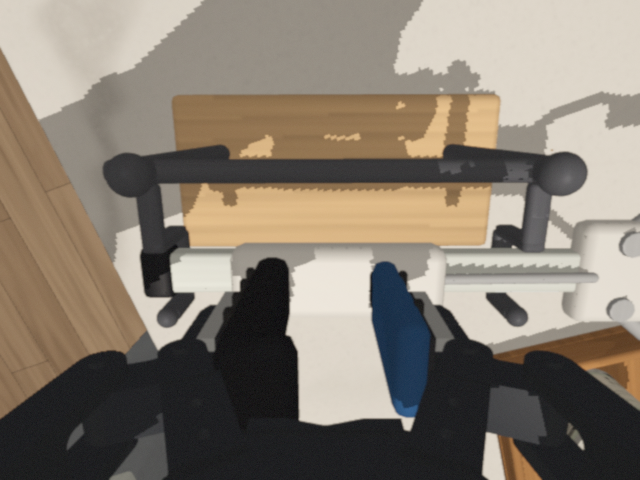

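Bar sits between the hook uprights and tips, matching the original view. Lower a touch until the load is off, then release.

{"method": "arm_command", "body": {
  "increments": [
    [58,0,-1,-2,0,0,0],
    [58,0,0,-1,0,0,0],
    [58,0,0,0,0,0,0],
    [58,0,0,0,0,0,0],
    [58,0,0,0,0,0,0]
  ]
}}

```text
t: 37.35
ee_pos: [0.4276, 0.3473, 0.1736]
eef_rot: [0.58, 0.409, -0.576, 0.406]
ft_force: [-1.7, 0.1, 0.6]
grip_width: 0.0581
```

{"method": "arm_command", "body": {
  "increments": [
    [60,0,0,0,0,0,0],
    [62,0,0,0,0,0,0],
    [65,0,0,0,0,0,0],
    [72,0,0,0,0,0,0],
    [80,0,0,0,0,0,0]
  ]
}}

```text
t: 37.85
ee_pos: [0.4283, 0.3473, 0.1736]
eef_rot: [0.58, 0.409, -0.575, 0.406]
ft_force: [-0.6, -0.1, -0.2]
grip_width: 0.0799
```

```bash
python3 -c "
from h import *
pose()
im,d,K,T=shot('wrist','w37.png')
"
```

```text
t 37.85 p [428.3 347.3 173.6] yaw -19.61 lev w [np.float64(-0.0069), np.float64(0.0034)] F [-0.6 -0.1 -0.2] g 79.9 jaw [638.3 272.5] q7 -0.88
```

View pics/w37.png

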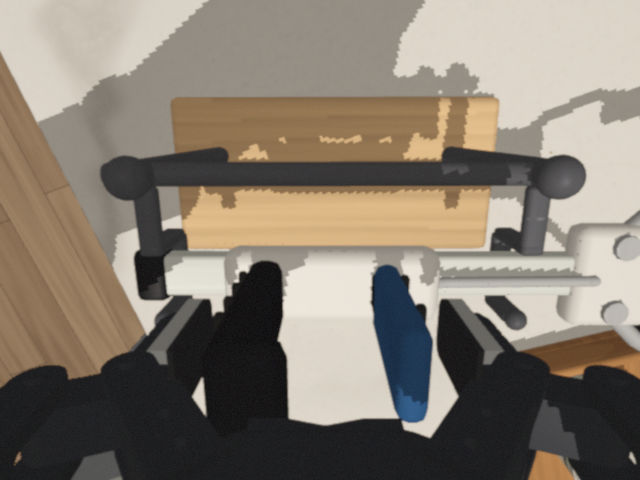

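Released and seated. Open fully and rise.

{"method": "arm_command", "body": {
  "increments": [
    [85,0,0,4,0,0,0],
    [85,0,0,10,0,0,0],
    [85,0,0,20,0,0,0],
    [85,0,0,30,0,0,0],
    [85,0,0,40,0,0,0]
  ]
}}

```text
t: 38.4
ee_pos: [0.4259, 0.3449, 0.2783]
eef_rot: [-0.577, -0.408, 0.579, -0.407]
ft_force: [0.1, -0.0, 0.2]
grip_width: 0.0847
```

{"method": "arm_command", "body": {
  "increments": [
    [85,-10,0,20,0,0,0],
    [85,0,0,0,0,0,0],
    [85,0,0,0,0,0,0],
    [85,0,0,0,0,0,0],
    [85,0,0,0,0,0,0]
  ]
}}

```text
t: 38.9
ee_pos: [0.4186, 0.3456, 0.3057]
eef_rot: [0.581, 0.408, -0.575, 0.406]
ft_force: [-0.2, -0.5, 0.0]
grip_width: 0.085
```

Run:
```python
from h import *
pose()
im,d,K,T=shot('wrist','w38.png');P=pts(d,K,T)
def rect(m,n):
    q=P[m];r=cv2.minAreaRect((q[:,:2]*1000).astype(np.float32));print(n,m.sum(),np.round(r[0],1),np.round(r[1],1),round(r[2],1),np.median(q[:,2]).round(4))
h=cv2.cvtColor(im,cv2.COLOR_RGB2HSV)
rect((h[...,0]>100)&(h[...,0]<125)&(h[...,1]>120)&(P[...,2]>.205)&(P[...,2]<.22),"trigger")
im,d,K,T=shot('scene','s38.png')
tins('sc',d,K,T,dict(tA=(.703,.110),tB=(.692,-.016),tC=(.565,-.012),tD=(.577,.117)),.055,.075)
im,d,K,T=shot('top','t38.png')
tins('top',d,K,T,dict(tA=(.703,.110),tB=(.692,-.016),tC=(.565,-.012),tD=(.577,.117)),.055,.075)
```

```text
t 38.9 p [418.6 345.6 305.7] yaw -19.74 lev w [np.float64(-0.0076), np.float64(0.0046)] F [-0.2 -0.5  0. ] g 85.0 jaw [628.5 270.3] q7 -1.0
trigger 713 [451.8 338.2] [28.7  9.1] 70.3 0.2108
sc tA 304 [703.9 113.2] 43.8 [0.699 0.114 0.065]
sc tB 282 [694.6 -13.2] 43.9 [ 0.689 -0.014  0.065]
sc tC 329 [566.2 -15.4] 41.9 [ 0.562 -0.014  0.065]
sc tD 349 [577.5 117.7] 42.1 [0.574 0.121 0.065]
top tA 0
top tB 32 [692.7 -43.7] 25.4 [ 0.692 -0.046  0.061]
top tC 155 [563.3 -33.5] 34.7 [ 0.564 -0.035  0.064]
top tD 0
```

View pics/w38.png

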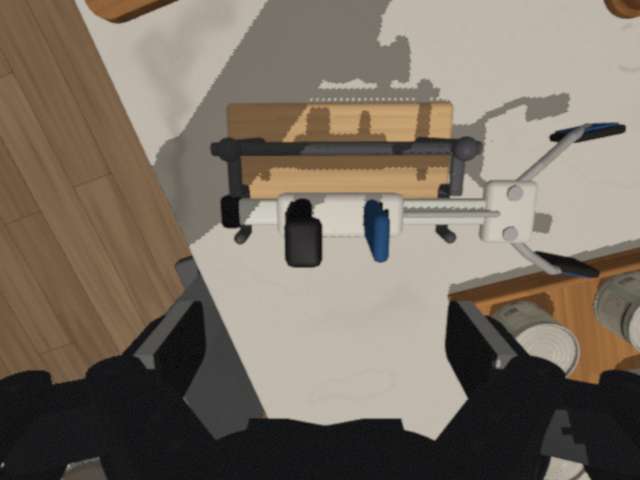

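View pics/s38.png

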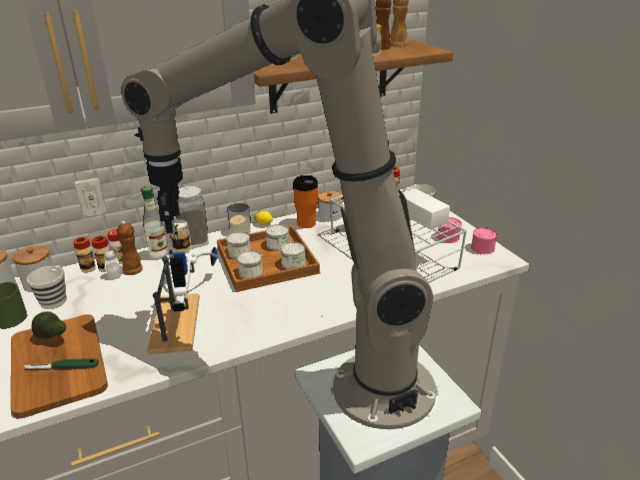

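View pics/t38.png

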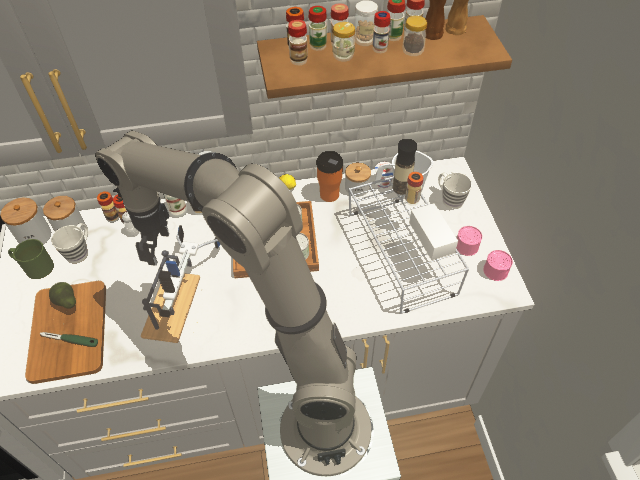

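```bash
python3 -c "
from h import *
print(job.hand_in())"
```

```text
the job is handed in; nothing more can be done
None
```

All four tins were lifted out from under the shelf with the reacher and now stand upright in the wooden tray. The reacher is back in both hooks. I handed the job in at about 39 s of the 208 s allowed.

- **Knocked tin:** one of the back tins was shifted about 4 cm while the arm was away from it. I measured its new position and picked it up from there.
- **Placing force:** I lowered the third tin a little too far, and it pressed on the tray floor with about 19 N. I backed off before releasing it, and it stayed upright.
- **Tray check:** the last scene view put the four lids near (704, 113), (695, −13), (566, −15) and (578, 118) mm, all at about 65 mm high. That matches tins standing on the tray floor, with none left under the shelf. The top view was blocked by the arm over the tray, so it could not confirm these.
- **Reacher check:** it hangs level in both hooks, with the trigger within about 2 mm of where it started and the jaws open.
- **Shelf check:** the carton, jar and grinder look unmoved in the pictures; I did not measure their positions.

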